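# Empty the capping machine's catch tray into the tote

## Task

Slide the capping machine's outlet gate fully shut by its black tab, and while it stays shut take the two capped containers (the tall bottle and the squat jar) out of the sloping catch tray and set each down, not dropped, upright in a cell of its own in the grey tote. Then slide the gate fully open again so that the machine can go on. Leave the capless aluminium setting gauge in the tray and everything else on the bench where it is.

Things in the scene. Friction and masses are not known exactly. Their poses are not given: they have to be found in the camera images.
- sealer: Fixed white capping machine with a steel catch tray in front. Origin on the bench below the middle of the tray floor's lower (front) edge; x points level from tray to machine, y along the tray's width, z up. The machine's front face is at x = 125 mm, its flat top 288 mm above the bench; the outlet, 110 mm wide, is in the middle of that face.
- tray (a point): Middle of the tray floor's front edge, 55 mm above the bench, axes as the sealer's. The floor, 370 mm wide, rises at 25 degrees towards +x. At its front edge a lip 43 mm high and 6 mm thick stands square to the floor. Three things stand on the slope against the lip, 116 mm apart along y in any order, so they lean 25 degrees towards -x.
- gate (a joint): Travel of the outlet gate in m: 0 = fully shut (in front of the outlet), 0.11 = fully open. It grows as the gate slides along the sealer's +y and stays where it is left (about 2 N friction). Starts more or less open.
- gate_tab (a point): Point to grip on the gate's upright black tab, which stands 54 mm above the machine's top: tab 16 mm thick along the sealer's y (pinch it across this), 34 mm along x; its top is 18 mm above this point and the machine's top 36 mm below it. Axes as the sealer's.
- tall_center (a point): Half-way up the tall capped amber bottle, total height 150 mm (this point 75 mm above its base), 0.3 to 0.6 kg. z axis points along the bottle from base to cap. Body 64 mm in diameter up to 88 mm above the base, shoulder, then a white cap 38 mm in diameter from 118 to 150 mm above the base.
- jar_center (a point): Half-way up the squat capped amber jar, total height 105 mm (this point 52.5 mm above its base), 0.2 to 0.45 kg. z axis points along the jar from base to cap. Body 64 mm in diameter up to 64 mm above the base; white cap 58 mm in diameter from 72 to 105 mm above the base.
- tall: The tall bottle itself; origin at the centre of its underside, z towards the cap.
- jar: The squat jar itself; origin at the centre of its underside, z towards the cap.
- gauge_center (a point): Half-way up the setting gauge, a plain aluminium cylinder 64 mm in diameter and 70 mm tall without neck or cap, also standing in the tray. It stays there.
- tote: Fixed open grey tote, 116 mm (x) by 224 mm (y) outside, walls and floor 6 mm thick, 60 mm high, with one divider across that makes two cells side by side along y. Origin at the centre of its underside on the bench.
- cell_a (a point): Centre of the inner floor of the tote's +y cell, about 104 by 103 mm inside, floor 6 mm above the bench, rim 54 mm above this point. Axes as the tote's.
- cell_b (a point): Centre of the inner floor of the tote's -y cell, same size.
- beaker: Glass beaker, 72 mm across, 85 mm tall, on the bench between tray and tote; bystander. Origin under its centre.
- stock: Another bottle of the tall kind standing on the bench, not in the tray, beyond the tote; bystander. Origin under its centre.
- capbox: Closed cardboard box 100 x 130 x 50 mm; bystander. Origin under its centre.
- wrench: Spanner 160 mm long lying on the bench; bystander.
- dish: White dish 100 mm across, 20 mm high; bystander. Origin under its centre.
Mind the look-alikes: they are no part of the job. What is shaped like the tall but green is not meant.

How it is judged:
On the way, in this order (a step that is already met when the one before it is completed fails the run):
1. the outlet gate is fully shut (value of joint gate below 0.01 m), for 0.2 s.
2. with the gate still shut, bottle and jar stand upright, released, each in its own cell of the tote (value of joint gate below 0.015 m and ((horizontal distance between tall_center and cell_a below 0.035 m and height (world z) of tall_center between 0.075 and 0.099 m and angle between each of tall_center, jar_center's own z axis and vertical below 0.12 rad and horizontal distance between jar_center and cell_b below 0.035 m and height (world z) of jar_center between 0.0525 and 0.0765 m) or (horizontal distance between tall_center and cell_b below 0.035 m and height (world z) of tall_center between 0.075 and 0.099 m and angle between each of tall_center, jar_center's own z axis and vertical below 0.12 rad and horizontal distance between jar_center and cell_a below 0.035 m and height (world z) of jar_center between 0.0525 and 0.0765 m)) and linear speed of each of tall, jar below 0.03 m/s and contact force between each of tall, jar and the fingers below 0.05 N), for 0.2 s.
At the end, for the whole second after the job is handed in: Gate fully open (over 100 mm of its 110 mm); tall bottle and squat jar at rest, each on the floor of its own tote cell, upright within 7 degrees and within 35 mm of the cell's centre; gauge still within 20 mm of its start (value of joint gate above 0.1 m and ((horizontal distance between tall_center and cell_a below 0.035 m and height (world z) of tall_center between 0.075 and 0.099 m and angle between each of tall_center, jar_center's own z axis and vertical below 0.12 rad and horizontal distance between jar_center and cell_b below 0.035 m and height (world z) of jar_center between 0.0525 and 0.0765 m) or (horizontal distance between tall_center and cell_b below 0.035 m and height (world z) of tall_center between 0.075 and 0.099 m and angle between each of tall_center, jar_center's own z axis and vertical below 0.12 rad and horizontal distance between jar_center and cell_a below 0.035 m and height (world z) of jar_center between 0.0525 and 0.0765 m)) and linear speed of each of tall, jar below 0.03 m/s and distance of gauge_center from where it was at the start of the episode below 0.02 m); the robot touches nothing.
It fails at once if the tall bottle or the jar is handled while the gate is more than 20 mm open (value of joint gate above 0.02 m and contact force between any of tall, jar and the fingers above 1 N).
It fails at once if the bottle or jar is let go more than about 35 mm above the tote floor (((horizontal distance between tall_center and cell_a below 0.06 m or horizontal distance between tall_center and cell_b below 0.06 m) and height (world z) of tall_center above 0.116 m and contact force between tall and the arm below 0.02 N and contact force between tall and the fingers below 0.02 N) or ((horizontal distance between jar_center and cell_a below 0.06 m or horizontal distance between jar_center and cell_b below 0.06 m) and height (world z) of jar_center above 0.0935 m and contact force between jar and the arm below 0.02 N and contact force between jar and the fingers below 0.02 N)).
It fails at once if the bottle or jar is tipped over (angle between any of tall_center, jar_center's own z axis and vertical above 1.2 rad).
It fails at once if the gauge is shifted more than 20 mm (distance of gauge_center from where it was at the start of the episode above 0.02 m).
It fails at once if a bystander on the bench is shifted more than 30 mm (distance of any of beaker, stock, capbox, wrench, dish from where it was at the start of the episode above 0.03 m).
It also fails if it takes over 72 s, if anything falls off the work surface, if the arm or the gripper's body presses on something with over 40 N, if the wrist force passes 120 N, or if a joint passes its speed limit or range.

## Robot

A 6-joint arm with a two-finger parallel gripper is mounted at the origin on the work surface. World frame = base frame: x ahead of the robot, y to its left, z up, the work surface at z = 0. Lengths are in m, angles in rad, forces in N, time in s.
With the tool pointing down it reaches from about 0.275 to 0.775 m from the base axis. Payload 14.6 kg.
Tool frame: the origin (TCP) lies on the centre line of the jaws, within the pads' length; the fingertips stand 19 mm ahead of it and the grasp point (between the pads) is the TCP; y points along the fingers, z is the direction in which the jaws open and shut, and the axes are right-handed (so a half turn about y gives the same grasp; the last joint's range is limited). The gripper opens to 85 mm and grips with 20 to 120 N. Pads are 22 mm wide; open, the fingers measure 114 mm over their backs; the gripper's body (76 mm by 85 mm) begins 54 mm behind the grasp point. The pads swing forward as they close: fully open they stand 13 mm farther back than shut.
Start: joints at [-1.46, 0.263, -0.048, 1.259, 0, 1.415], TCP at [0.138, -0.507, 0.25] pointing down, gripper open.
Joint ranges: [-2.65, 2.65], [-0.89, 1.7], [-1.18, 1.37], [-2.13, 2.11], [-1.35, 1.29], [-3.14, 3.14]. Speed limits (rad/s): [1.89, 1.89, 2.57, 2.79, 3.14, 3.14].

## Interface

Orientations are given as [roll, pitch, yaw] about the fixed x, y, z axes, in that order (R = Rz(yaw) Ry(pitch) Rx(roll)).
In Python, from bench import ctrl gives the robot as it stands.
- The arm moves only by the tool send_rows, never from a script. Its argument "targets" is a list of rows, each an object with "jaw": the opening, from -1 (shut) to 1 (fully open); "slide": the shift along the world's x, y, z scaled (see below), a list of three; "yaw": the turn about the world's z scaled (see below). In form: [{"jaw": jaw, "slide": [x, y, z], "yaw": yaw}, ...]. A call has 1 to 20 rows; each row is the pose to reach, as a shift and turn from the pose measured when the call began, turning the shorter way round; what a row does not reach only later rows make up. The controller multiplies each number of a shift by 0.1 m and each number of a turn by 360 degrees. A row lasts 1/8 s, in which the tool goes at most 62.5 mm and 10.7 degrees, less where a joint would pass 70% of its speed; a pose out of reach is approached as far as the arm can. A call with a number of a shift or a turn outside -1 to 1 is refused whole. A call with a gripper value outside its range is refused whole. The fingers move at their own pace and stop on an object; "squeeze" is the grip in N (left out, the last holds). Time passes only in rows, so rows that repeat a pose let the fingers close. It gives the time, the measured TCP pose, the force and the opening at its end, in the units of the state.
- ctrl.read_state(): the state, without advancing time (a new reading comes with each control period).
- ctrl.camera(name): name is "scene" or "side" or "wrist"; returns a dict with "image" (400x640x3 uint8, blue, green, red), "fovy" (degrees; the focal length in pixels is half the picture's height over the tangent of half this angle, whatever the lens; pixels are square), "cx", "cy" (the principal point, pixels), "extrinsics" (4x4, takes a point from world to camera coordinates); the wrist camera has in their place "T_tool_cam" (4x4, takes a point from camera to tool coordinates, whose origin is the TCP and whose axes are the tool frame's). Camera axes: x right, y down, z forward; pixel columns grow to the right and rows downward; lengths in m; the calibration is good to about 2 mm. A picture is of the moment at which its call begins: read the wrist's pose just before it. There is no depth.
- ctrl.sign_off(): hands the job in, once; it reports no verdict.
The state is a dict: "t": time; "joints": joint angles; "joint_velocities": joint speeds; "effort": joint torques, N m; "tcp_pos": TCP position; "orientation": TCP orientation; "ft_force": force on the tool from outside, world axes, zero at the start; "moment": the same for the moment, N m; "finger_gap": finger opening in m.
Only numpy, scipy, OpenCV 4.12 (cv2) and the standard library are available. Lean on these libraries where they do the work, as an engineer would, in place of code of your own. Each camera call takes 0.05 s, during which the arm holds its last target.

## Working session

There is one attempt and no reset: what is moved stays moved. The work goes in short steps, Python scripts to look and compute and a tool call to move; the robot and the scene stay as the last step left them, time stands still between calls to the robot, and variables do not carry over. Pictures are saved under pics/ and viewed, and the job is handed in when it is done.

Besides the shell and the picture viewer there is one more tool, called after ">>>" as a command line: name --argument value ..., lists and objects as JSON in quotes. send_rows: Moves the arm, as the interface text tells. Shifts and turns lie within -1 to 1; 1 stands for 0.1 m of shift or 360 degrees of turn. Its arguments: {"type":"object","properties":{"targets":{"type":"array"},"squeeze":{"type":"number"}},"required":["targets"]}

```bash
ls; mkdir -p pics; python3 - <<'E'
from bench import ctrl
import cv2,numpy as np
s=ctrl.read_state()
print({k:np.round(v,3).tolist() for k,v in s.items()})
for n in("scene","side","wrist"):
    c=ctrl.camera(n); cv2.imwrite(f"pics/{n}0.png",c["image"])
    print(n,c["fovy"],c["cx"],c["cy"],np.round(c.get("extrinsics",c.get("T_tool_cam")),4).tolist())
E
```

```text
pics
{'t': 0.0, 'joints': [-1.46, 0.264, -0.049, 1.259, 0.0, 1.415], 'joint_velocities': [-0.001, -0.0, -0.0, -0.0, -0.001, 0.0], 'effort': [0.001, -63.762, 38.456, 0.014, 0.0, 0.0], 'tcp_pos': [0.138, -0.506, 0.25], 'orientation': [-1.572, 0.0, -2.876], 'ft_force': [-0.474, 0.022, 0.247], 'moment': [-0.018, 0.006, -0.021], 'finger_gap': 0.085}
scene 48.863018335061554 316.2902651454693 200.45628643210568 [[-0.6308, 0.776, -0.0029, 0.3113], [0.6484, 0.525, -0.5513, -0.1908], [-0.4263, -0.3497, -0.8343, 1.8369], [0.0, 0.0, 0.0, 1.0]]
side 42.829688737588924 315.726119893843 193.2630642044223 [[0.8524, -0.5229, -0.0081, -0.3873], [-0.3829, -0.6135, -0.6907, 0.3131], [0.3562, 0.5918, -0.7231, 1.6728], [0.0, 0.0, 0.0, 1.0]]
wrist 62.06936130000287 315.0707659157886 193.94444860066213 [[-0.001, 0.9518, 0.3067, -0.0799], [0.0008, -0.3067, 0.9518, -0.1226], [1.0, 0.0012, -0.0005, -0.0011], [0.0, 0.0, 0.0, 1.0]]
```

View pics/scene0.png

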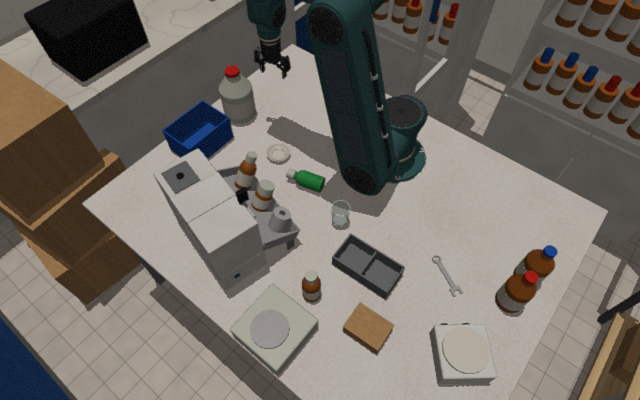

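View pics/side0.png

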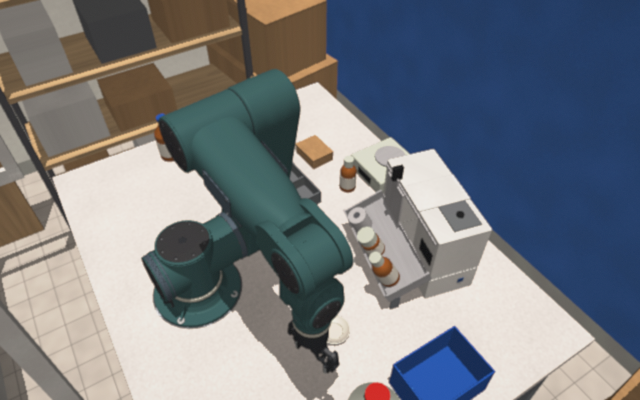

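View pics/wrist0.png

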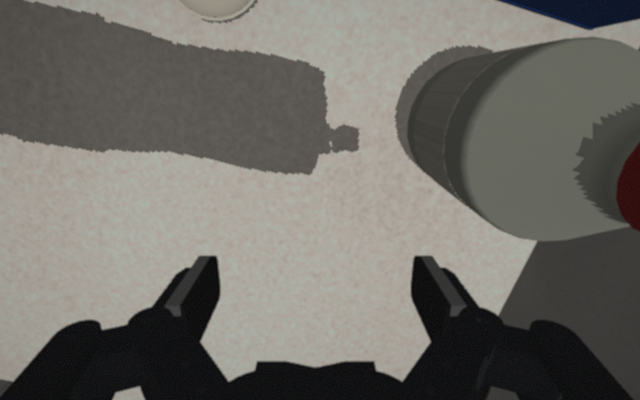

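```bash
cat > h.py <<'E'
import numpy as np,cv2
from bench import ctrl
def grab(n,f=None):
    c=ctrl.camera(n)
    if f: cv2.imwrite(f,c["image"])
    return c
def K(c):
    f=200/np.tan(np.radians(c["fovy"])/2)
    return np.array([[f,0,c["cx"]],[0,f,c["cy"]],[0,0,1]])
def ray(c,uv,E=None):
    E=c["extrinsics"] if E is None else E
    E=np.array(E);R=E[:3,:3];o=-R.T@E[:3,3]
    d=R.T@np.linalg.inv(K(c))@np.array([uv[0],uv[1],1.]);return o,d/np.linalg.norm(d)
def atz(c,uv,z,E=None):
    o,d=ray(c,uv,E);return o+d*(z-o[2])/d[2]
def tri(L):
    A=0;b=0
    for c,uv in L:
        o,d=ray(c,uv);P=np.eye(3)-np.outer(d,d);A=A+P;b=b+P@o
    p=np.linalg.solve(A,b)
    res=[np.linalg.norm((np.eye(3)-np.outer(d,d))@(p-o)) for o,d in [ray(c,uv) for c,uv in L]]
    return p,res
def proj(c,p,E=None):
    E=np.array(c["extrinsics"] if E is None else E);q=K(c)@(E[:3,:3]@np.asarray(p,float)+E[:3,3]);return q[:2]/q[2]
E
python3 - <<'E'
import cv2
a=cv2.imread('pics/scene0.png');b=cv2.imread('pics/side0.png')
cv2.imwrite('pics/scz.png',cv2.resize(a[140:300,140:340],None,fx=4,fy=3.75,interpolation=2) if 0 else cv2.resize(a[145:295,150:350],None,fx=4,fy=4,interpolation=2))
cv2.imwrite('pics/siz.png',cv2.resize(b[140:290,290:490],None,fx=4,fy=4,interpolation=2))
E
```

```text
(no output)
```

View pics/scz.png

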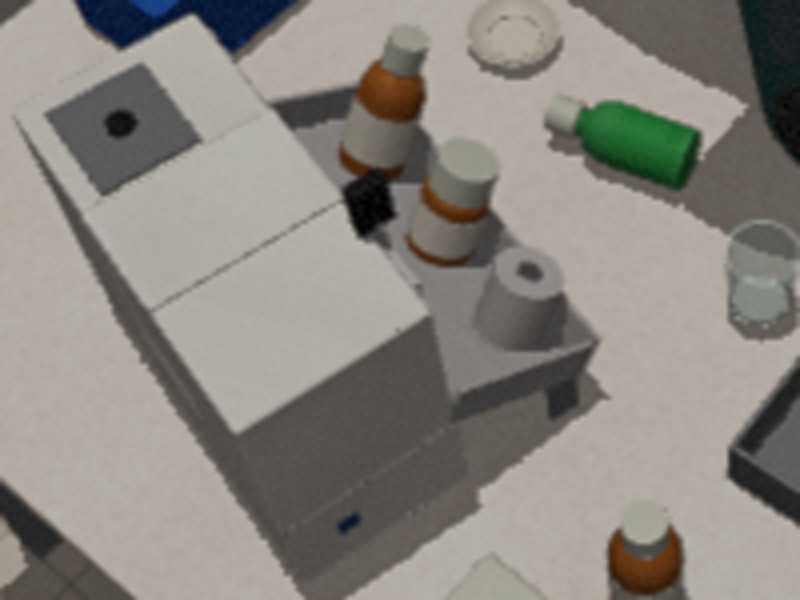

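View pics/siz.png

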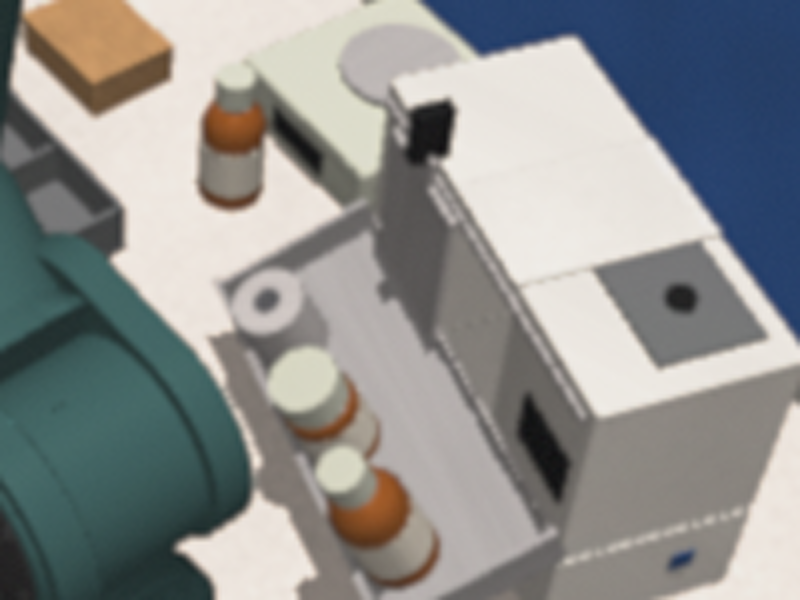

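```bash
cat > m1.py <<'E'
from h import *
c=grab("scene");d=grab("side")
import pickle
pickle.dump((c,d),open('cams.pkl','wb'))
S=lambda u,v:(150+u/4,145+v/4); D=lambda u,v:(290+u/4,140+v/4)
print("scene top")
for p in [(192,14),(15,115),(240,432),(432,316)]: print(np.round(atz(c,S(*p),.288),4))
print("side top -y... far front,far back,near back,near front")
for p in [(390,78),(577,37),(800,360),(595,418)]: print(np.round(atz(d,D(*p),.288),4))
print("tab",tri([(c,S(370,200)),(d,D(430,132))]))
print("tall cap top",tri([(c,S(408,40)),(d,D(340,462))]))
print("jar cap top",tri([(c,S(467,160)),(d,D(303,372))]))
print("gauge top",tri([(c,S(529,270)),(d,D(268,299))]))
E
python3 m1.py
python3 - <<'E'
import cv2
a=cv2.imread('pics/scene0.png')
cv2.imwrite('pics/tote.png',cv2.resize(a[220:320,310:430],None,fx=6,fy=6,interpolation=2))
E
```

```text
scene top
[ 0.6085 -0.4192  0.288 ]
[ 0.7713 -0.4514  0.288 ]
[ 0.8538 -0.1004  0.288 ]
[ 0.6962 -0.0594  0.288 ]
side top -y... far front,far back,near back,near front
[ 0.6929 -0.0659  0.288 ]
[ 0.8558 -0.1081  0.288 ]
[ 0.7611 -0.4607  0.288 ]
[ 0.6017 -0.4234  0.288 ]
tab (array([ 0.66119893, -0.15400399,  0.31501319]), [np.float64(0.0006116358210810162), np.float64(0.0006116358210809486)])
tall cap top (array([ 0.47058904, -0.31331709,  0.20425251]), [np.float64(0.0007676437828533127), np.float64(0.0007676437828534184)])
jar cap top (array([ 0.5169562 , -0.20448912,  0.16596859]), [np.float64(0.0003864829096172683), np.float64(0.0003864829096172615)])
gauge top (array([ 0.5546413 , -0.10264704,  0.13255635]), [np.float64(0.0006677508600318736), np.float64(0.0006677508600317928)])
```

View pics/tote.png

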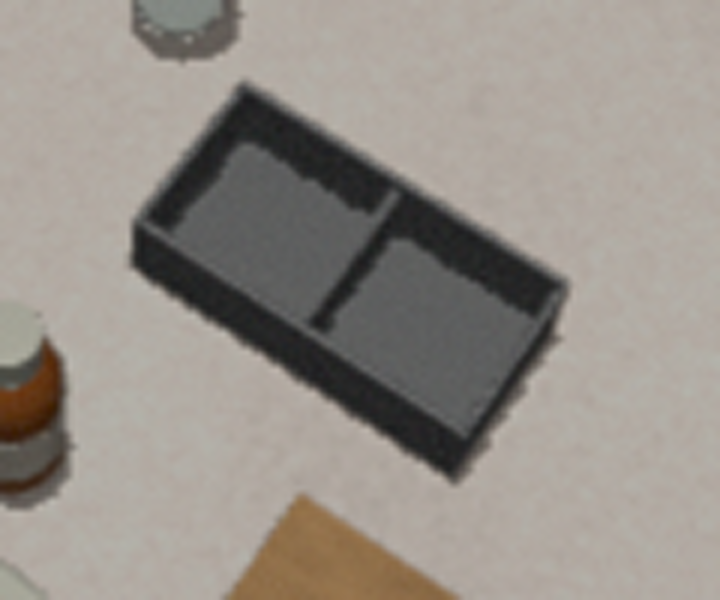

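```bash
cat > m2.py <<'E'
from h import *
import pickle
c,d=pickle.load(open('cams.pkl','rb'))
S=lambda u,v:(310+u/6,220+v/6)
P=[atz(c,S(*p),.06) for p in [(243,82),(136,222),(462,440),(570,285)]]
for i in range(4):print(np.round(P[i],4),np.linalg.norm(P[i]-P[i-1]).round(4))
print("mid",np.mean(P,0))
print("divider",np.round([atz(c,S(393,195),.06),atz(c,S(313,325),.06)],4))
for n,uv,z in [("beaker",(341,215),.04),("dish",(278,153),.02),("green",(312,181),.03),("stock",(311,275),.15),("tallcap",(252,157),.2)]: print(n,atz(c,uv,z).round(3))
E
python3 m2.py
```

```text
[0.4372 0.1109 0.06  ] 0.2215
[0.5492 0.118  0.06  ] 0.1122
[0.5409 0.3365 0.06  ] 0.2187
[0.4261 0.3321 0.06  ] 0.1149
mid [0.48832559 0.22437332 0.06      ]
divider [[0.4425 0.2223 0.06  ]
 [0.5371 0.2339 0.06  ]]
beaker [0.386 0.031 0.04 ]
dish [ 0.301 -0.36   0.02 ]
green [ 0.328 -0.156  0.03 ]
stock [0.677 0.129 0.15 ]
tallcap [ 0.476 -0.31   0.2  ]
```

>>> send_rows --targets '[{"jaw": 1,"slide": [0.2,0.2,0.5],"yaw": 0.03},{"jaw": 1,"slide": [0.5,0.5,1],"yaw": 0.06},{"jaw": 1,"slide": [0.8,0.9,1],"yaw": 0.09},{"jaw": 1,"slide": [1,1,1],"yaw": 0.12},{"jaw": 1,"slide": [1,1,1],"yaw": 0.14}]'

```text
t: 0.88
tcp_pos: [0.239, -0.4055, 0.3503]
orientation: [-1.571, -0.0, -1.989]
ft_force: [0.6, -0.3, -0.1]
finger_gap: 0.0852
```

>>> send_rows --targets '[{"jaw": 1,"slide": [0.4,0.3,0.5],"yaw": 0.03},{"jaw": 1,"slide": [0.8,0.6,1],"yaw": 0.06},{"jaw": 1,"slide": [1,0.8,1],"yaw": 0.09},{"jaw": 1,"slide": [1,0.8,1],"yaw": 0.12}]'

```text
t: 1.38
tcp_pos: [0.3407, -0.3241, 0.4513]
orientation: [-1.57, -0.002, -1.237]
ft_force: [1.1, 0.2, -0.3]
finger_gap: 0.0857
```

>>> send_rows --targets '[{"jaw": 1,"slide": [0.4,0.3,0],"yaw": 0.03},{"jaw": 1,"slide": [0.8,0.6,0],"yaw": 0.06},{"jaw": 1,"slide": [1,1,0],"yaw": 0.09},{"jaw": 1,"slide": [1,1,0],"yaw": 0.12}]'

```text
t: 1.88
tcp_pos: [0.4418, -0.2219, 0.4514]
orientation: [-1.57, -0.002, -0.486]
ft_force: [0.1, -1.4, -0.1]
finger_gap: 0.0855
```

>>> send_rows --targets '[{"jaw": 1,"slide": [0.5,0.2,0],"yaw": 0.02},{"jaw": 1,"slide": [1,0.4,0],"yaw": 0.035},{"jaw": 1,"slide": [1,0.4,0],"yaw": 0.035}]'

```text
t: 2.25
tcp_pos: [0.5444, -0.1808, 0.4494]
orientation: [-1.569, 0.001, -0.263]
ft_force: [0.2, -0.7, 0.2]
finger_gap: 0.0854
```

```bash
python3 - <<'E'
from h import *
s=ctrl.read_state();print(s['t'],s['tcp_pos'],s['orientation'])
grab("wrist","pics/w1.png")
E
```

```text
2.25 [ 0.5444281  -0.18075557  0.44935054] [-1.56875074e+00  8.01424415e-04 -2.62636427e-01]
```

View pics/w1.png

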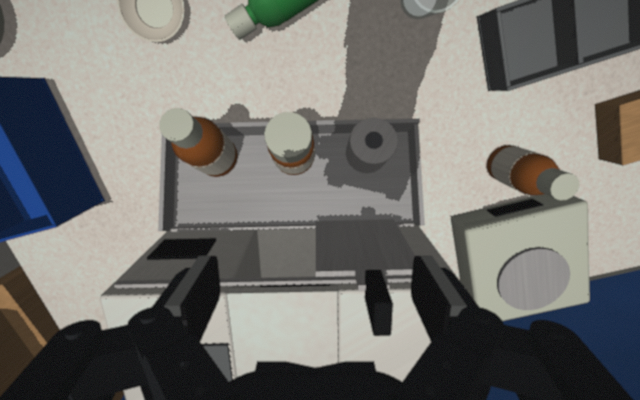

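```bash
cat >> h.py <<'E'
from scipy.spatial.transform import Rotation as Ro
def wE(s,c):
    T=np.eye(4);T[:3,:3]=Ro.from_euler('xyz',s['orientation']).as_matrix();T[:3,3]=s['tcp_pos']
    return np.linalg.inv(T@np.array(c["T_tool_cam"]))
def wgrab(f):
    s=ctrl.read_state();c=grab("wrist",f);c["extrinsics"]=wE(s,c);return s,c
E
python3 - <<'E'
from h import *
import pickle
s,c=wgrab("pics/w2.png");pickle.dump(c,open('w2.pkl','wb'))
a=c["image"]
print(s['tcp_pos'])
cv2.imwrite('pics/w2a.png',cv2.resize(a[100:250,150:430],None,fx=2.8,fy=2.8,interpolation=2))
cv2.imwrite('pics/w2b.png',cv2.resize(a[220:350,330:430],None,fx=4.5,fy=4.5,interpolation=2))
E
```

```text
[ 0.5429793  -0.18139682  0.45018358]
```

View pics/w2a.png

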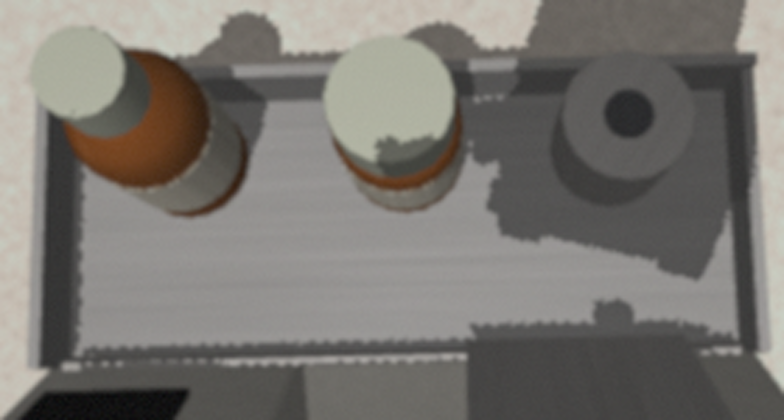

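View pics/w2b.png

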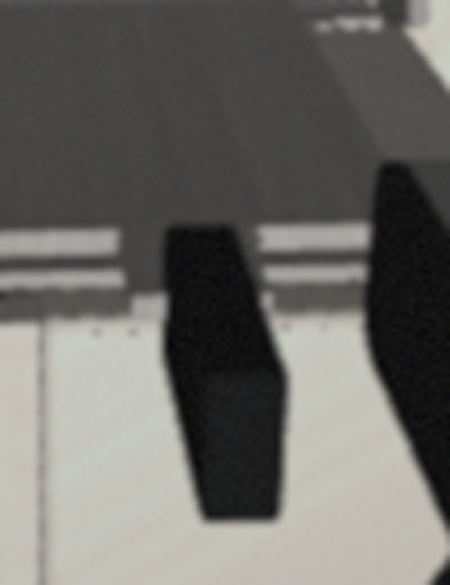

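```bash
cat > m3.py <<'E'
from h import *
import pickle
c=pickle.load(open('w2.pkl','rb'))
W=lambda u,v:(150+u/2.8,100+v/2.8)
tab=atz(c,(384.2,319.1),.342)
T=[atz(c,W(79,72),.2045),atz(c,W(389,102),.1637),atz(c,W(628,116),.132)]
print(tab.round(4));print(np.round(T,4))
L=[(-.0344,-.116),(-.0154,0),(-.0006,.116)]
from scipy.optimize import least_squares
def f(p):
    x=np.array([np.cos(p[2]),np.sin(p[2])]);y=np.array([-x[1],x[0]])
    return np.concatenate([p[:2]+a*x+b*y-t[:2] for (a,b),t in zip(L,T)])
r=least_squares(f,[.53,-.21,-.24]);print(r.x,np.degrees(r.x[2]),r.fun.round(4))
th=r.x[2];x=np.array([np.cos(th),np.sin(th)]);y=np.array([-x[1],x[0]])
q=tab[:2]-r.x[:2];print("tab in sealer",q@x,q@y)
print("tray floor back/ corners", [atz(c,W(*p),.1).round(3) for p in [(55,70),(740,65)]])
E
python3 m3.py
```

```text
[ 0.6606 -0.1515  0.342 ]
[[ 0.4684 -0.3134  0.2045]
 [ 0.516  -0.2047  0.1637]
 [ 0.5556 -0.1007  0.132 ]]
[ 0.52964009 -0.2103466  -0.24428667] -13.99659536651261 [-0.0002 -0.0012 -0.0013 -0.0019  0.0015  0.0031]
tab in sealer 0.11287085749295053 0.08876266385866197
tray floor back/ corners [array([ 0.465, -0.368,  0.1  ]), array([ 0.552, -0.037,  0.1  ])]
```

>>> send_rows --targets '[{"jaw": 1,"slide": [0.5,0.15,0],"yaw": 0.003},{"jaw": 1,"slide": [1,0.3,0],"yaw": 0.003},{"jaw": 1,"slide": [1,0.3,0],"yaw": 0.003}]'

```text
t: 2.72
tcp_pos: [0.6398, -0.1513, 0.4454]
orientation: [-1.57, -0.006, -0.248]
ft_force: [-16.9, 5.4, -2.5]
finger_gap: 0.0851
```

>>> send_rows --targets '[{"jaw": 1,"slide": [0.17,0,0],"yaw": 0},{"jaw": 1,"slide": [0.17,0,-0.5],"yaw": 0},{"jaw": 1,"slide": [0.17,0,-1],"yaw": 0},{"jaw": 1,"slide": [0.17,0,-1],"yaw": 0}]'

```text
t: 3.22
tcp_pos: [0.6549, -0.1517, 0.3437]
orientation: [-1.57, -0.004, -0.25]
ft_force: [1.0, -0.0, 1.1]
finger_gap: 0.0853
```

```bash
python3 - <<'E'
from h import *
s,c=wgrab("pics/w3.png");print(s['tcp_pos'],s['orientation'],s['ft_force'])
E
```

```text
[ 0.65490737 -0.15166053  0.34369599] [-1.5696717  -0.00360104 -0.2497832 ] [ 1.03603754 -0.01588443  1.13338771]
```

View pics/w3.png

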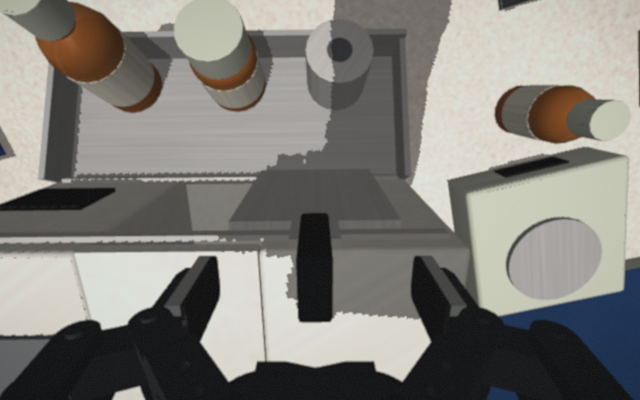

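>>> send_rows --targets '[{"jaw": 1,"slide": [0.06,0,-0.2],"yaw": 0},{"jaw": -1,"slide": [0.06,0,-0.2],"yaw": 0},{"jaw": -1,"slide": [0.06,0,-0.2],"yaw": 0},{"jaw": -1,"slide": [0.06,0,-0.2],"yaw": 0},{"jaw": -1,"slide": [0.06,0,-0.2],"yaw": 0},{"jaw": -1,"slide": [0.06,0,-0.2],"yaw": 0}]' --squeeze 30

```text
t: 4.03
tcp_pos: [0.6605, -0.1516, 0.3227]
orientation: [-1.57, -0.002, -0.249]
ft_force: [-0.7, -1.3, 5.7]
finger_gap: 0.0158
```

>>> send_rows --targets '[{"jaw": -1,"slide": [-0.05,-0.2,0],"yaw": 0},{"jaw": -1,"slide": [-0.1,-0.4,0],"yaw": 0},{"jaw": -1,"slide": [-0.15,-0.6,0],"yaw": 0},{"jaw": -1,"slide": [-0.2,-0.8,0],"yaw": 0},{"jaw": -1,"slide": [-0.2,-0.8,0],"yaw": 0}]'

```text
t: 4.65
tcp_pos: [0.6402, -0.2345, 0.3227]
orientation: [-1.571, -0.004, -0.252]
ft_force: [4.5, -3.1, -1.2]
finger_gap: 0.0156
```

```bash
python3 - <<'E'
from h import *
s,c=wgrab("pics/w4.png");print(s['tcp_pos'],s['orientation'],s['ft_force'])
grab("side","pics/s4.png")
a=cv2.imread("pics/s4.png");cv2.imwrite('pics/s4z.png',cv2.resize(a[140:290,290:490],None,fx=4,fy=4,interpolation=2))
E
```

```text
[ 0.64017933 -0.23447983  0.32271577] [-1.57092455 -0.00351709 -0.25157387] [ 4.47724068 -3.12554266 -1.16947163]
```

View pics/w4.png

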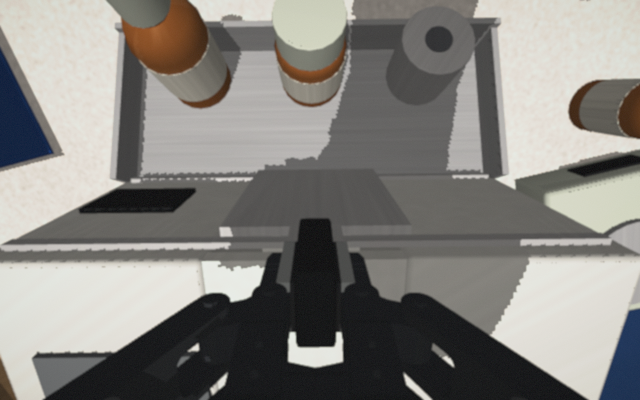

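View pics/s4z.png

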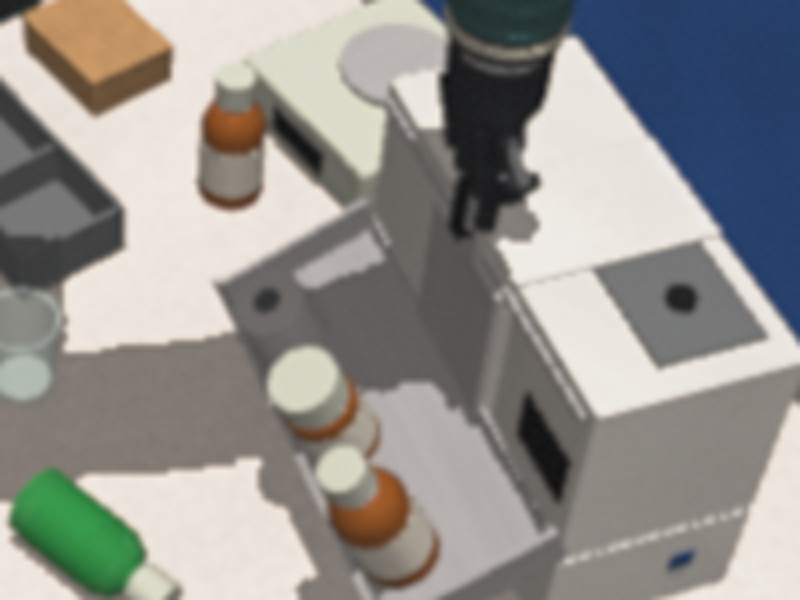

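>>> send_rows --targets '[{"jaw": -1,"slide": [-0.01,-0.04,0],"yaw": 0},{"jaw": -1,"slide": [-0.015,-0.06,0],"yaw": 0},{"jaw": -1,"slide": [-0.02,-0.08,0],"yaw": 0},{"jaw": -1,"slide": [-0.02,-0.08,0],"yaw": 0}]'

```text
t: 5.25
tcp_pos: [0.6387, -0.2406, 0.3227]
orientation: [-1.568, -0.004, -0.25]
ft_force: [6.2, 11.9, -0.2]
finger_gap: 0.0158
```

>>> send_rows --targets '[{"jaw": -1,"slide": [-0.01,-0.03,0],"yaw": 0},{"jaw": -1,"slide": [-0.015,-0.05,0],"yaw": 0},{"jaw": -1,"slide": [-0.015,-0.05,0],"yaw": 0}]'

```text
t: 5.62
tcp_pos: [0.6386, -0.2408, 0.3227]
orientation: [-1.558, -0.005, -0.246]
ft_force: [15.5, 37.0, 0.5]
finger_gap: 0.0157
```

>>> send_rows --targets '[{"jaw": -1,"slide": [0,0,0],"yaw": 0},{"jaw": 1,"slide": [0,0,0],"yaw": 0},{"jaw": 1,"slide": [0,0,0],"yaw": 0},{"jaw": 1,"slide": [0,0,0],"yaw": 0},{"jaw": 1,"slide": [0,0,0.5],"yaw": 0},{"jaw": 1,"slide": [0,0,0.9],"yaw": 0},{"jaw": 1,"slide": [0,0,0.9],"yaw": 0}]'

```text
t: 6.5
tcp_pos: [0.6388, -0.2413, 0.4146]
orientation: [-1.559, -0.008, -0.247]
ft_force: [0.2, -0.0, -0.6]
finger_gap: 0.085
```

```bash
python3 - <<'E'
from h import *
s,c=wgrab("pics/w5.png");print(s['tcp_pos'],s['orientation'],s['ft_force'])
E
```

```text
[ 0.63881297 -0.24127082  0.41457158] [-1.55926923 -0.00774292 -0.24681327] [ 0.21019112 -0.030978   -0.5684417 ]
```

View pics/w5.png

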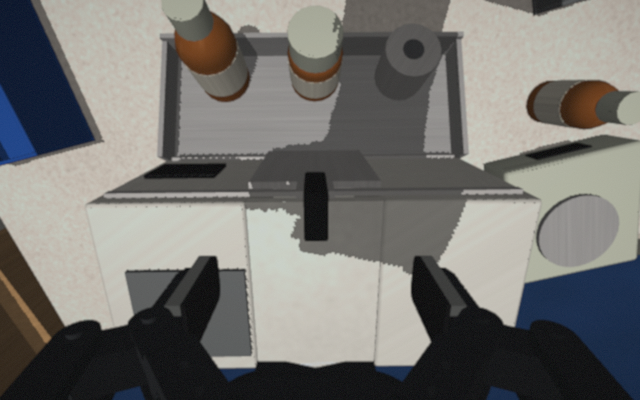

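>>> send_rows --targets '[{"jaw": 1,"slide": [-0.3,-0.1,0.1],"yaw": -0.025},{"jaw": 1,"slide": [-0.7,-0.3,0.1],"yaw": -0.05},{"jaw": 1,"slide": [-1,-0.5,0],"yaw": -0.08},{"jaw": 1,"slide": [-1,-0.74,0],"yaw": -0.11},{"jaw": 1,"slide": [-1,-0.74,0],"yaw": -0.14}]'

```text
t: 7.18
tcp_pos: [0.5377, -0.3166, 0.4134]
orientation: [-1.56, -0.006, -1.132]
ft_force: [0.6, -0.3, 0.5]
finger_gap: 0.0852
```

>>> send_rows --targets '[{"jaw": 1,"slide": [-0.3,0,-0.2],"yaw": -0.028},{"jaw": 1,"slide": [-0.64,0,-0.5],"yaw": -0.056},{"jaw": 1,"slide": [-0.64,0,-0.8],"yaw": -0.084},{"jaw": 1,"slide": [-0.64,0,-0.8],"yaw": -0.11},{"jaw": 1,"slide": [-0.64,0,-0.8],"yaw": -0.11}]'

```text
t: 7.8
tcp_pos: [0.4732, -0.3165, 0.333]
orientation: [-1.56, -0.005, -1.822]
ft_force: [0.1, 0.2, 0.8]
finger_gap: 0.0852
```

```bash
python3 - <<'E'
from h import *
s,c=wgrab("pics/w6.png");print(s['tcp_pos'],s['orientation'],s['joints'])
E
```

```text
[ 0.47323856 -0.31647037  0.33303255] [-1.5603717  -0.00539226 -1.82232765] [-7.32570596e-01  3.26767044e-01  2.66860078e-01  1.49915282e+00
  4.33589321e-05  1.08972921e+00]
```

View pics/w6.png

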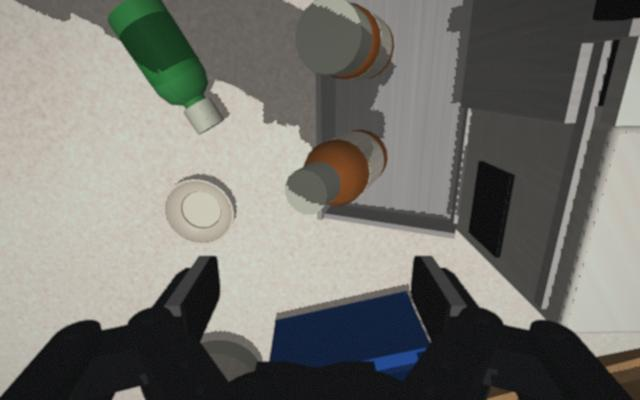

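```bash
python3 - <<'E'
from h import *
s,c=wgrab("pics/w6.png")
print(atz(c,(312,190),.2045), "jar",atz(c,(333,38),.1637))
a=c['image'];cv2.imwrite('pics/w6z.png',cv2.resize(a[110:230,260:420],None,fx=5,fy=5,interpolation=2))
E
```

```text
[ 0.47353282 -0.31460534  0.2045    ] jar [ 0.51840956 -0.20759485  0.1637    ]
```

View pics/w6z.png

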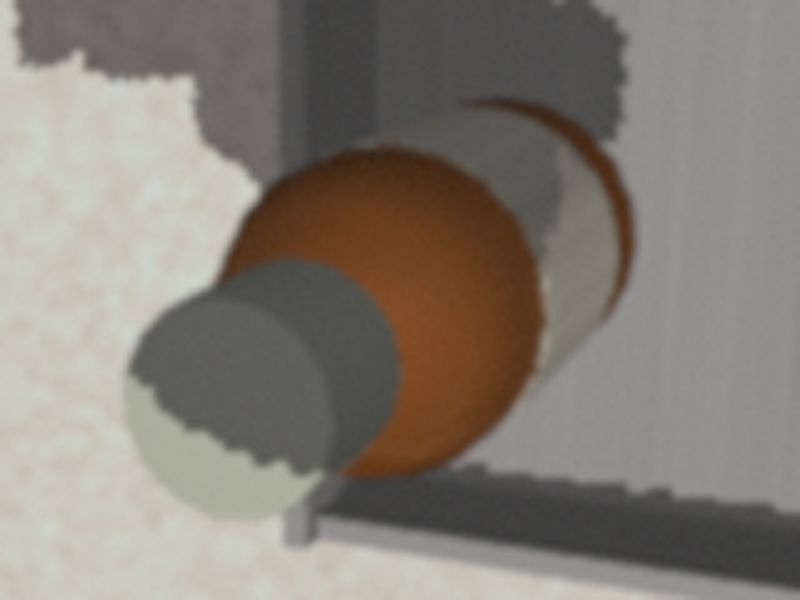

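>>> send_rows --targets '[{"jaw": 1,"slide": [0.02,0.01,-0.5],"yaw": 0},{"jaw": 1,"slide": [0.02,0.01,-1],"yaw": 0},{"jaw": 1,"slide": [0.02,0.01,-1],"yaw": 0}]'

```text
t: 8.28
tcp_pos: [0.4744, -0.3145, 0.2311]
orientation: [-1.565, -0.003, -1.817]
ft_force: [0.7, 0.0, 1.2]
finger_gap: 0.0856
```

```bash
python3 - <<'E'
from h import *
s,c=wgrab("pics/w7.png");print(s['tcp_pos'],s['orientation'],s['ft_force'])
E
```

```text
[ 0.47439131 -0.31451023  0.23107638] [-1.56460223 -0.00318756 -1.81672363] [6.69089204e-01 5.09884275e-04 1.20763982e+00]
```

View pics/w7.png

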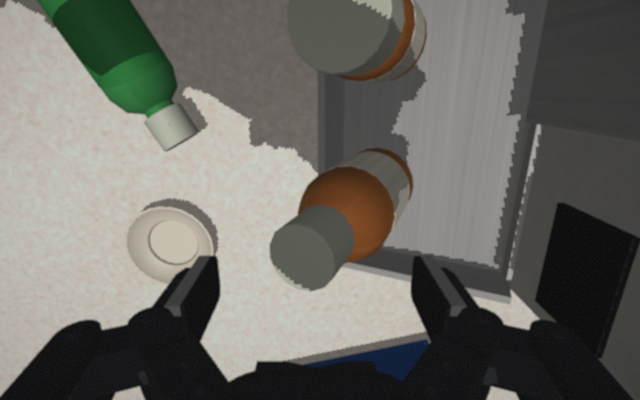

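>>> send_rows --targets '[{"jaw": 1,"slide": [0.01,-0.01,-0.43],"yaw": 0},{"jaw": 1,"slide": [0.01,-0.01,-0.43],"yaw": 0},{"jaw": 0.2,"slide": [0.01,-0.01,-0.43],"yaw": 0},{"jaw": 0,"slide": [0.01,-0.01,-0.43],"yaw": 0},{"jaw": -1,"slide": [0.01,-0.01,-0.43],"yaw": 0},{"jaw": -1,"slide": [0.01,-0.01,-0.43],"yaw": 0},{"jaw": -1,"slide": [0.01,-0.01,-0.43],"yaw": 0}]' --squeeze 30

```text
t: 9.2
tcp_pos: [0.4769, -0.317, 0.1927]
orientation: [-1.558, -0.007, -1.817]
ft_force: [-3.9, 1.6, 11.3]
finger_gap: 0.0441
```

```bash
python3 - <<'E'
from h import *
s,c=wgrab("pics/w8.png");print(s['tcp_pos'],s['orientation'],s['ft_force'],s['finger_gap'])
grab("side","pics/s8.png")
a=cv2.imread("pics/s8.png");cv2.imwrite('pics/s8z.png',cv2.resize(a[140:290,290:490],None,fx=4,fy=4,interpolation=2))
E
```

```text
[ 0.47688071 -0.31698     0.19273078] [-1.55835657 -0.00664715 -1.81725627] [-3.92739185  1.6192921  11.25064392] 0.04405093323710721
```

View pics/w8.png

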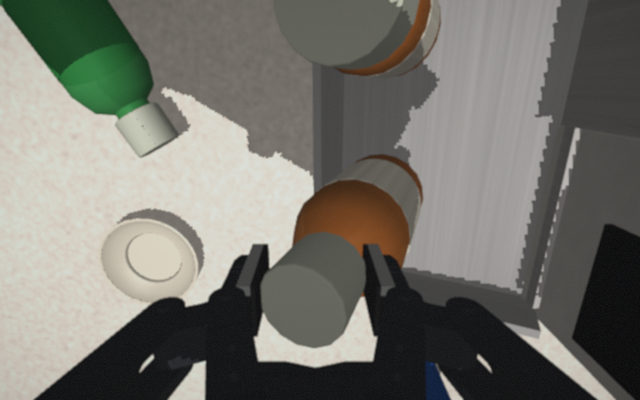

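View pics/s8z.png

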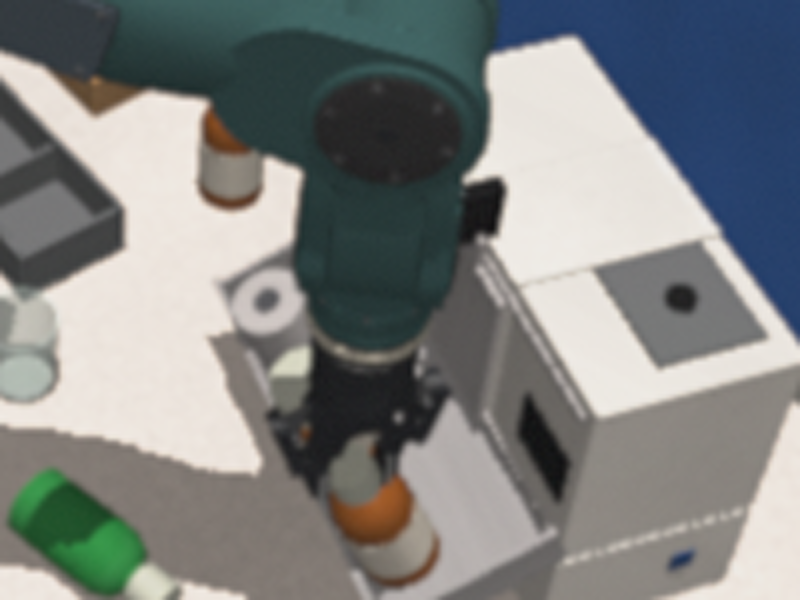

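>>> send_rows --targets '[{"jaw": -1,"slide": [0.05,0,0.1],"yaw": 0},{"jaw": -1,"slide": [0.1,-0.02,0.2],"yaw": 0},{"jaw": -1,"slide": [0.15,-0.03,0.35],"yaw": 0},{"jaw": -1,"slide": [0.2,-0.05,0.5],"yaw": 0},{"jaw": -1,"slide": [0.2,-0.05,0.7],"yaw": 0},{"jaw": -1,"slide": [0.2,-0.05,0.7],"yaw": 0}]'

```text
t: 10.05
tcp_pos: [0.4977, -0.3225, 0.2641]
orientation: [-1.556, -0.008, -1.817]
ft_force: [0.9, 0.4, -3.4]
finger_gap: 0.0432
```

```bash
cat > look.py <<'E'
from h import *
import sys
n=sys.argv[1]
s,c=wgrab(f"pics/w{n}.png");print(s['t'],s['tcp_pos'].round(4) if hasattr(s['tcp_pos'],'round') else s['tcp_pos'],np.round(s['orientation'],3),np.round(s['ft_force'],1),s['finger_gap'])
b=grab("side",f"pics/s{n}.png")["image"];a=c["image"]
cam=sys.argv[2] if len(sys.argv)>2 else "side"
x=[int(v) for v in sys.argv[3].split(',')] if len(sys.argv)>3 else [290,140]
if cam=="scene": b=grab("scene")["image"]
z=cv2.resize(b[x[1]:x[1]+150,x[0]:x[0]+160],(400,375),interpolation=2)
w=cv2.resize(a,(400,250))
o=np.zeros((375,800,3),np.uint8);o[:,:400]=z;o[:250,400:]=w
cv2.imwrite(f"pics/L{n}.png",o)
E
python3 look.py 9
```

```text
10.05 [ 0.4977 -0.3225  0.2641] [-1.556 -0.008 -1.817] [ 0.9  0.4 -3.4] 0.043180230732964744
```

View pics/L9.png

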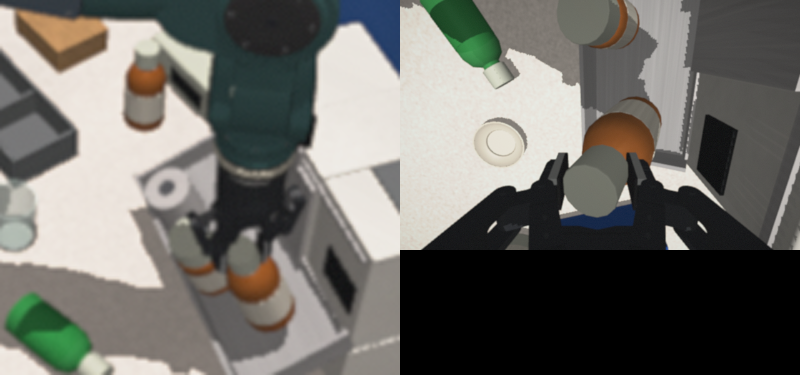

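>>> send_rows --targets '[{"jaw": -1,"slide": [0,0,0.4],"yaw": 0},{"jaw": -1,"slide": [0,0,0.8],"yaw": 0},{"jaw": -1,"slide": [0,0.3,1],"yaw": 0},{"jaw": -1,"slide": [0,0.7,1],"yaw": 0.01},{"jaw": -1,"slide": [0,1,1],"yaw": 0.02}]'

```text
t: 10.78
tcp_pos: [0.4968, -0.2206, 0.3618]
orientation: [-1.559, -0.006, -1.689]
ft_force: [0.2, -0.2, -3.2]
finger_gap: 0.0437
```

>>> send_rows --targets '[{"jaw": -1,"slide": [-0.1,0.45,0],"yaw": 0.01},{"jaw": -1,"slide": [-0.2,0.9,0],"yaw": 0.02},{"jaw": -1,"slide": [-0.2,1,0],"yaw": 0.025}]'

```text
t: 11.15
tcp_pos: [0.4759, -0.1183, 0.3616]
orientation: [-1.56, -0.005, -1.529]
ft_force: [-0.5, -0.1, -3.2]
finger_gap: 0.0432
```

>>> send_rows --targets '[{"jaw": -1,"slide": [-0.1,0.45,0],"yaw": 0},{"jaw": -1,"slide": [-0.2,0.9,0],"yaw": 0},{"jaw": -1,"slide": [-0.2,1,0],"yaw": 0}]'

```text
t: 11.52
tcp_pos: [0.4553, -0.0166, 0.3613]
orientation: [-1.56, -0.005, -1.527]
ft_force: [0.8, 0.0, -3.6]
finger_gap: 0.0422
```

>>> send_rows --targets '[{"jaw": -1,"slide": [-0.1,0.45,0],"yaw": 0},{"jaw": -1,"slide": [-0.2,0.9,0],"yaw": 0},{"jaw": -1,"slide": [-0.2,1,0],"yaw": 0}]'

```text
t: 11.9
tcp_pos: [0.4351, 0.0848, 0.361]
orientation: [-1.561, -0.005, -1.525]
ft_force: [-2.5, 0.3, -3.1]
finger_gap: 0.0371
```

>>> send_rows --targets '[{"jaw": -1,"slide": [0,0.45,0],"yaw": 0},{"jaw": -1,"slide": [0,0.9,0],"yaw": 0},{"jaw": -1,"slide": [0,1,0],"yaw": 0}]'

```text
t: 12.28
tcp_pos: [0.4356, 0.186, 0.3603]
orientation: [-1.561, -0.005, -1.523]
ft_force: [0.3, -0.8, -3.1]
finger_gap: 0.0369
```

```bash
python3 look.py 10 scene 300,130; python3 -c "
import cv2;a=cv2.imread('pics/w10.png');cv2.imwrite('pics/w10b.png',a)"
```

```text
12.275 [0.4356 0.186  0.3603] [-1.561 -0.005 -1.523] [ 0.3 -0.8 -3.1] 0.036884518056678084
```

View pics/L10.png

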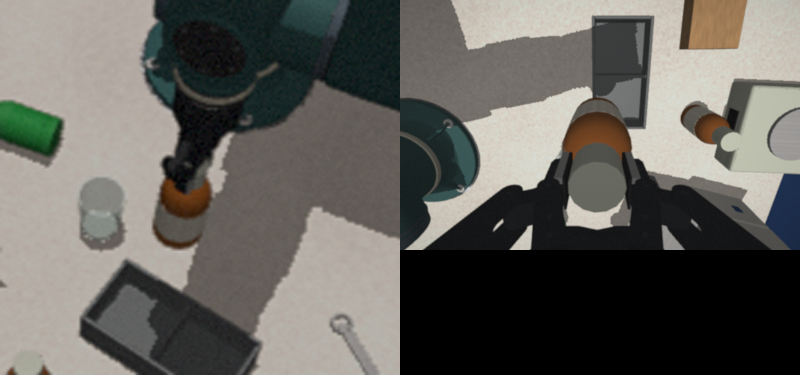

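View pics/w10.png

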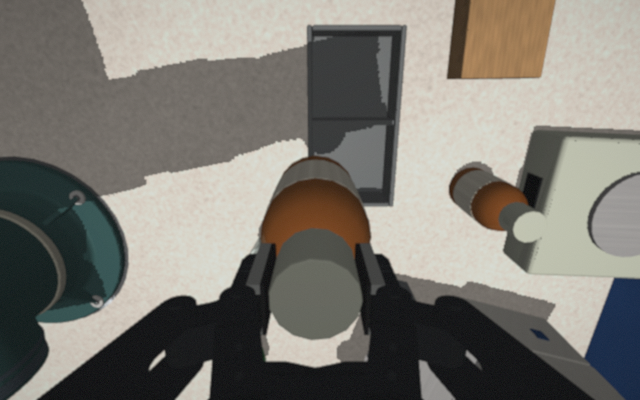

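```bash
cat > m4.py <<'E'
from h import *
s,c=wgrab("pics/w11.png")
P=np.array([atz(c,p,.06) for p in [(308,26),(406,26),(394,205)]])
print(P.round(4)); print("div ends",atz(c,(312,119),.06).round(4),atz(c,(398,119),.06).round(4))
t=s['tcp_pos'];yw=s['orientation'][2];tx=np.array([np.cos(yw),np.sin(yw),0])
for h in (130,134,138):
    for tilt in (-5,0,5):
        a=np.radians(tilt); ax=np.array([0,0,1.])*np.cos(a)+tx*np.sin(a) # up axis; positive: leans to tool +x
        b=t-ax*h/1000
        e=b-32e-3*(tx*np.cos(a)-np.array([0,0,1])*np.sin(a))
        top=b+ax*.15
        print(h,tilt,proj(c,e).round(1),"topc",proj(c,top).round(1))
E
python3 m4.py
```

```text
[[0.4248 0.3289 0.06  ]
 [0.5375 0.3344 0.06  ]
 [0.5502 0.1154 0.06  ]]
div ends [0.434  0.2246 0.06  ] [0.5414 0.2295 0.06  ]
130 -5 [312.1 165.8] topc [313.1 312. ]
130 0 [312.1 151.9] topc [313.1 316.1]
130 5 [312.1 137.9] topc [313.1 319.9]
134 -5 [312.1 165.1] topc [313.  305.9]
134 0 [312.1 150.9] topc [313.  309.2]
134 5 [312.  136.7] topc [313.  312.1]
138 -5 [312.1 164.4] topc [313.  300.2]
138 0 [312. 150.] topc [313.  302.6]
138 5 [312.  135.4] topc [313.  304.8]
```

>>> send_rows --targets '[{"jaw": -1,"slide": [0.25,0.45,0],"yaw": 0},{"jaw": -1,"slide": [0.5,0.95,0],"yaw": 0},{"jaw": -1,"slide": [0.5,0.95,-0.4],"yaw": 0},{"jaw": -1,"slide": [0.5,0.95,-0.8],"yaw": 0},{"jaw": -1,"slide": [0.5,0.95,-1],"yaw": 0},{"jaw": -1,"slide": [0.5,0.95,-1],"yaw": 0}]'

```text
t: 13.22
tcp_pos: [0.4854, 0.2773, 0.2598]
orientation: [-1.563, -0.006, -1.527]
ft_force: [0.1, -0.9, -3.2]
finger_gap: 0.037
```

```bash
python3 look.py 12 scene 310,170
```

```text
13.225 [0.4854 0.2773 0.2598] [-1.563 -0.006 -1.527] [ 0.1 -0.9 -3.2] 0.036992638962078495
```

View pics/L12.png

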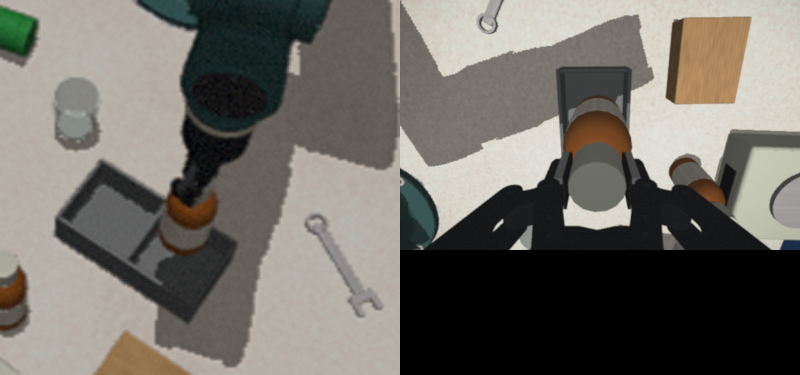

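View pics/w12.png

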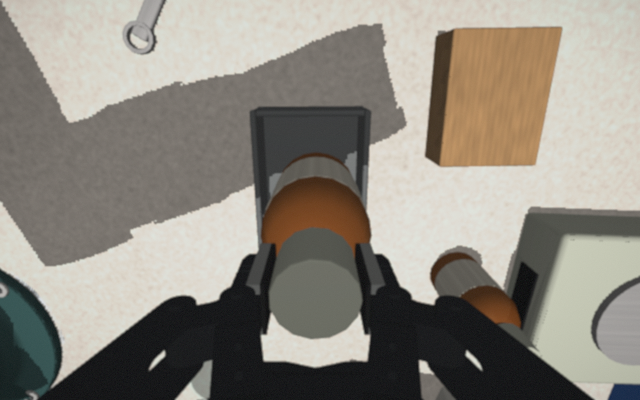

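>>> send_rows --targets '[{"jaw": -1,"slide": [0,0.04,-0.3],"yaw": 0},{"jaw": -1,"slide": [0,0.04,-0.6],"yaw": 0},{"jaw": -1,"slide": [0,0.04,-0.9],"yaw": 0},{"jaw": -1,"slide": [0,0.04,-1],"yaw": 0},{"jaw": -1,"slide": [0,0.04,-1],"yaw": 0}]'

```text
t: 14.0
tcp_pos: [0.4865, 0.2823, 0.1626]
orientation: [-1.559, -0.005, -1.527]
ft_force: [0.1, 0.2, -2.3]
finger_gap: 0.0373
```

>>> send_rows --targets '[{"jaw": -1,"slide": [0,0,-0.06],"yaw": 0},{"jaw": -1,"slide": [0,0,-0.12],"yaw": 0},{"jaw": -1,"slide": [0,0,-0.12],"yaw": 0}]'

```text
t: 14.38
tcp_pos: [0.4864, 0.2823, 0.1504]
orientation: [-1.559, -0.005, -1.527]
ft_force: [-0.9, 0.0, -2.6]
finger_gap: 0.0374
```

>>> send_rows --targets '[{"jaw": -1,"slide": [0,0,-0.03],"yaw": 0},{"jaw": -1,"slide": [0,0,-0.06],"yaw": 0},{"jaw": -1,"slide": [0,0,-0.06],"yaw": 0}]'

```text
t: 14.75
tcp_pos: [0.487, 0.2824, 0.145]
orientation: [-1.558, -0.004, -1.527]
ft_force: [1.2, -0.6, 3.1]
finger_gap: 0.0371
```

```bash
python3 look.py 13 scene 310,170
```

```text
14.75 [0.487  0.2824 0.145 ] [-1.558 -0.004 -1.527] [ 1.2 -0.6  3.1] 0.03709608171147424
```

View pics/L13.png

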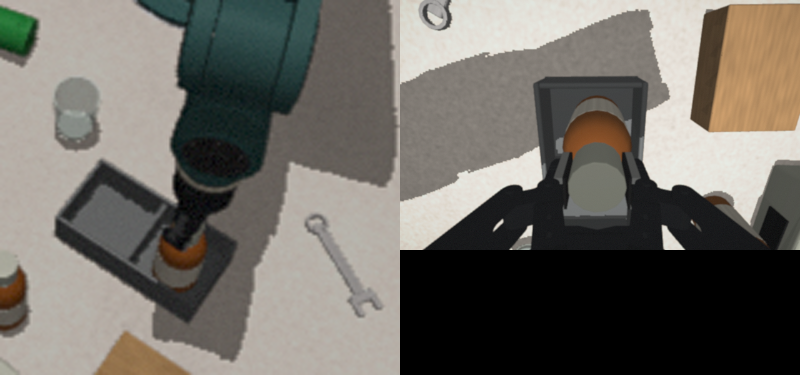

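>>> send_rows --targets '[{"jaw": -0.05,"slide": [0,0,0],"yaw": 0},{"jaw": 0,"slide": [0,0,0],"yaw": 0},{"jaw": 0.2,"slide": [0,0,0],"yaw": 0},{"jaw": 0.5,"slide": [0,0,0],"yaw": 0},{"jaw": 0.6,"slide": [0,0,0],"yaw": 0}]'

```text
t: 15.52
tcp_pos: [0.4869, 0.2824, 0.1449]
orientation: [-1.558, -0.004, -1.527]
ft_force: [0.1, -0.5, -1.1]
finger_gap: 0.0685
```

>>> send_rows --targets '[{"jaw": 0.6,"slide": [0,0,0.3],"yaw": 0},{"jaw": 0.6,"slide": [0,0,0.7],"yaw": 0},{"jaw": 1,"slide": [0,0,1],"yaw": 0},{"jaw": 1,"slide": [0,0,1],"yaw": 0}]'

```text
t: 16.02
tcp_pos: [0.4878, 0.2828, 0.2469]
orientation: [-1.554, -0.003, -1.527]
ft_force: [0.6, -1.2, -0.2]
finger_gap: 0.0854
```

```bash
python3 look.py 14 scene 310,170
```

```text
16.025 [0.4878 0.2828 0.2469] [-1.554 -0.003 -1.527] [ 0.6 -1.2 -0.2] 0.085443923996852
```

View pics/L14.png

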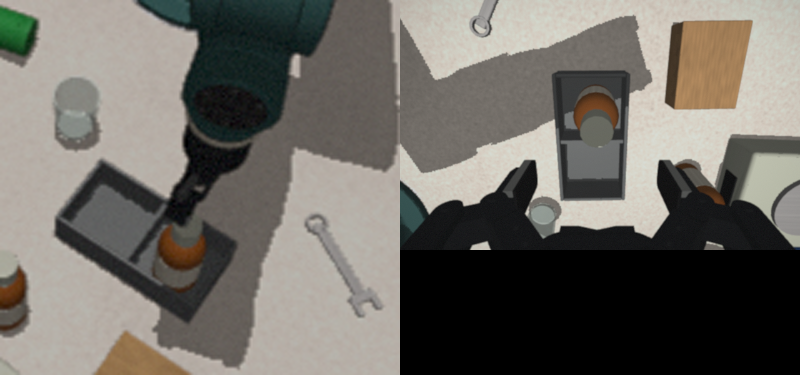

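View pics/w14.png

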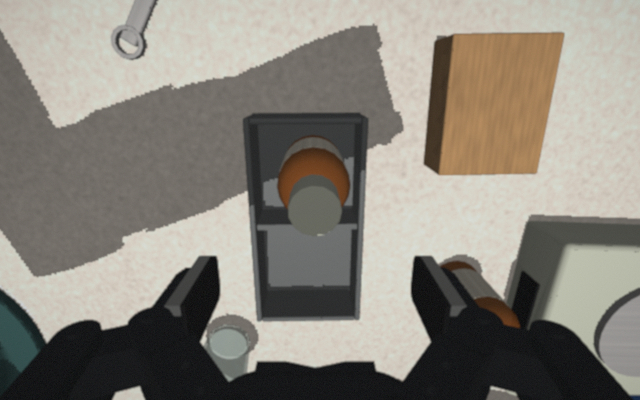

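```bash
python3 - <<'E'
from h import *
s,c=wgrab("pics/w15.png")
P=np.array([atz(c,p,.06) for p in [(246,116),(367,116),(359,320),(258,320)]])
print(P.round(4),P.mean(0).round(4)); print("div",atz(c,(307,226),.06).round(4))
print("cap",atz(c,(316,206),.156).round(4))
E
```

```text
[[0.4255 0.3339 0.06  ]
 [0.5343 0.3387 0.06  ]
 [0.5462 0.1177 0.06  ]
 [0.4345 0.1139 0.06  ]] [0.4851 0.2261 0.06  ]
div [0.4843 0.2288 0.06  ]
cap [0.4892 0.2857 0.156 ]
```

>>> send_rows --targets '[{"jaw": 1,"slide": [0,-0.45,0.1],"yaw": -0.01},{"jaw": 1,"slide": [0,-0.9,0.2],"yaw": -0.02},{"jaw": 1,"slide": [0,-1,0.2],"yaw": -0.02}]'

```text
t: 16.6
tcp_pos: [0.4865, 0.1804, 0.2639]
orientation: [-1.559, -0.005, -1.655]
ft_force: [0.1, 0.0, -0.2]
finger_gap: 0.0851
```

>>> send_rows --targets '[{"jaw": 1,"slide": [0,-0.45,0],"yaw": -0.01},{"jaw": 1,"slide": [0,-0.9,0],"yaw": -0.026},{"jaw": 1,"slide": [0,-1,0],"yaw": -0.026}]'

```text
t: 16.98
tcp_pos: [0.4863, 0.079, 0.2631]
orientation: [-1.561, -0.005, -1.821]
ft_force: [0.1, -0.3, 0.2]
finger_gap: 0.0857
```

>>> send_rows --targets '[{"jaw": 1,"slide": [0.1,-0.45,0],"yaw": 0},{"jaw": 1,"slide": [0.2,-0.9,0],"yaw": 0},{"jaw": 1,"slide": [0.2,-1,0],"yaw": 0}]'

```text
t: 17.35
tcp_pos: [0.5068, -0.0222, 0.2623]
orientation: [-1.562, -0.005, -1.821]
ft_force: [0.2, 1.1, 0.1]
finger_gap: 0.0858
```

>>> send_rows --targets '[{"jaw": 1,"slide": [0.1,-0.45,0],"yaw": 0},{"jaw": 1,"slide": [0.1,-0.9,0],"yaw": 0},{"jaw": 1,"slide": [0.1,-1,0],"yaw": 0}]'

```text
t: 17.73
tcp_pos: [0.5169, -0.123, 0.2616]
orientation: [-1.563, -0.005, -1.821]
ft_force: [0.6, -0.0, 0.5]
finger_gap: 0.0852
```

>>> send_rows --targets '[{"jaw": 1,"slide": [0,-0.4,0],"yaw": 0},{"jaw": 1,"slide": [0,-0.85,0],"yaw": 0},{"jaw": 1,"slide": [0,-0.85,0],"yaw": 0}]'

```text
t: 18.1
tcp_pos: [0.5171, -0.2087, 0.261]
orientation: [-1.563, -0.005, -1.822]
ft_force: [-0.3, 0.8, -0.7]
finger_gap: 0.0854
```

```bash
python3 look.py 16
```

```text
18.1 [ 0.5171 -0.2087  0.261 ] [-1.563 -0.005 -1.822] [-0.3  0.8 -0.7] 0.08535860051323006
```

View pics/w16.png

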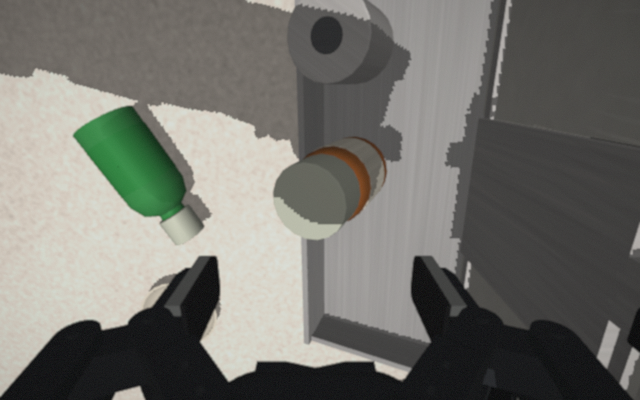

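```bash
python3 - <<'E'
from h import *
s,c=wgrab("pics/w17.png")
a=c['image'];cv2.imwrite('pics/w17z.png',cv2.resize(a[120:260,250:410],None,fx=4,fy=4,interpolation=2))
print(atz(c,(312,200),.1637).round(4))
E
```

```text
[ 0.5173 -0.2021  0.1637]
```

View pics/w17z.png

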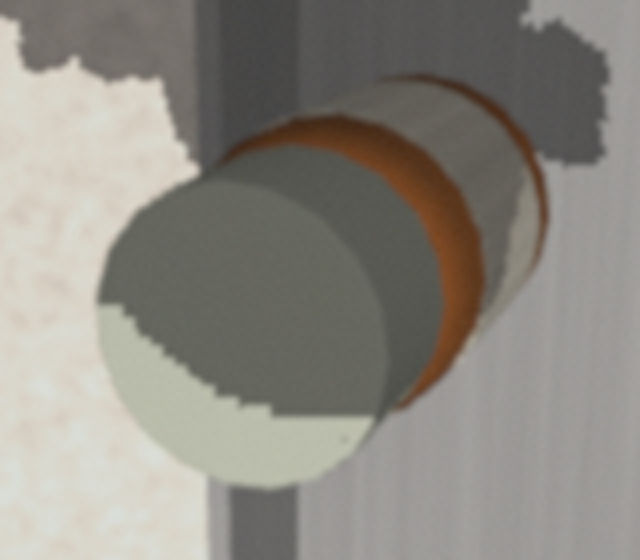

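>>> send_rows --targets '[{"jaw": 1,"slide": [0.06,0.02,-0.3],"yaw": 0},{"jaw": 1,"slide": [0.06,0.02,-0.6],"yaw": 0},{"jaw": 1,"slide": [0.06,0.02,-0.6],"yaw": 0}]'

```text
t: 18.62
tcp_pos: [0.5223, -0.2025, 0.2002]
orientation: [-1.566, -0.003, -1.818]
ft_force: [0.1, 0.2, 0.4]
finger_gap: 0.0856
```

```bash
python3 look.py 18
```

```text
18.625 [ 0.5223 -0.2025  0.2002] [-1.566 -0.003 -1.818] [0.1 0.2 0.4] 0.0855579212052233
```

View pics/w18.png

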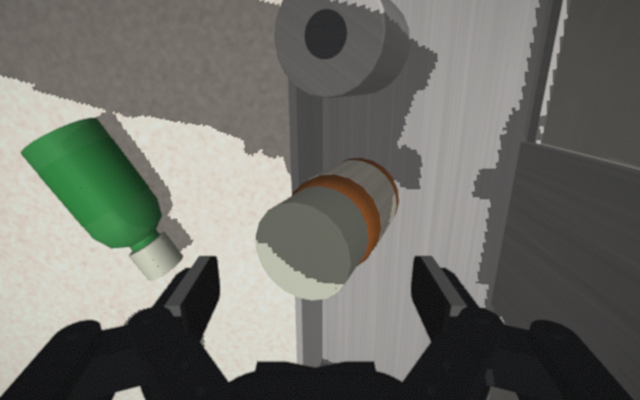

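>>> send_rows --targets '[{"jaw": 1,"slide": [0,-0.03,-0.3],"yaw": 0},{"jaw": 1,"slide": [0,-0.03,-0.55],"yaw": 0},{"jaw": 1,"slide": [0,-0.03,-0.55],"yaw": 0}]' --squeeze 35

```text
t: 19.1
tcp_pos: [0.5231, -0.2062, 0.1476]
orientation: [-1.563, -0.004, -1.818]
ft_force: [0.8, 0.6, 0.1]
finger_gap: 0.0854
```

>>> send_rows --targets '[{"jaw": 0.7,"slide": [0,0,0],"yaw": 0},{"jaw": 0.5,"slide": [0,0,0],"yaw": 0},{"jaw": -1,"slide": [0,0,0],"yaw": 0},{"jaw": -1,"slide": [0,0,0],"yaw": 0},{"jaw": -1,"slide": [0,0,0],"yaw": 0}]'

```text
t: 19.73
tcp_pos: [0.5239, -0.2067, 0.1525]
orientation: [-1.558, -0.006, -1.818]
ft_force: [-17.5, 6.6, 44.3]
finger_gap: 0.0632
```

```bash
python3 look.py 19
```

```text
19.725 [ 0.5239 -0.2067  0.1525] [-1.558 -0.006 -1.818] [-17.5   6.6  44.3] 0.0632312050101678
```

View pics/L19.png

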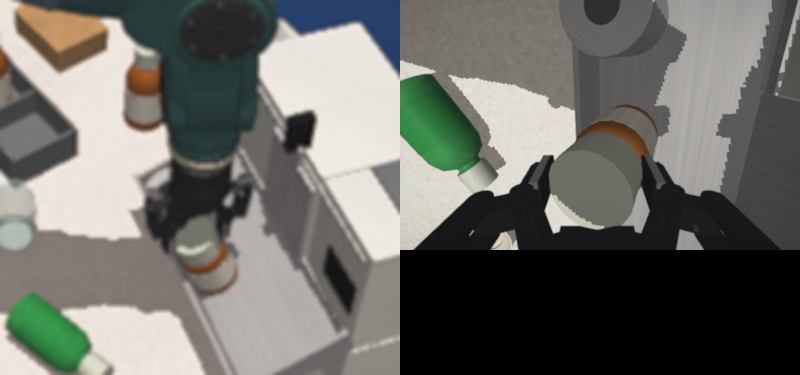

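>>> send_rows --targets '[{"jaw": -1,"slide": [0.03,0,0.1],"yaw": 0},{"jaw": -1,"slide": [0.07,-0.01,0.2],"yaw": 0},{"jaw": -1,"slide": [0.12,-0.02,0.35],"yaw": 0},{"jaw": -1,"slide": [0.15,-0.03,0.5],"yaw": 0},{"jaw": -1,"slide": [0.15,-0.03,0.7],"yaw": 0},{"jaw": -1,"slide": [0.15,-0.03,0.7],"yaw": 0}]'

```text
t: 20.58
tcp_pos: [0.5397, -0.2101, 0.2236]
orientation: [-1.556, -0.007, -1.818]
ft_force: [-0.2, 0.3, -3.7]
finger_gap: 0.0626
```

```bash
python3 look.py 20
```

```text
20.575 [ 0.5397 -0.2101  0.2236] [-1.556 -0.007 -1.818] [-0.2  0.3 -3.7] 0.06258253819842646
```

View pics/L20.png

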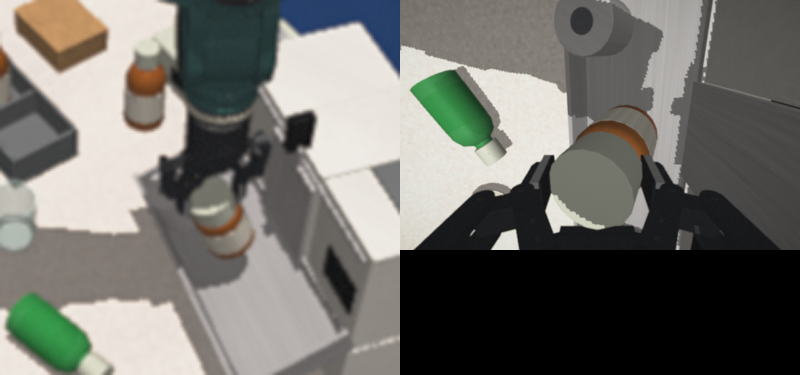

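>>> send_rows --targets '[{"jaw": -1,"slide": [0,0,0.35],"yaw": 0},{"jaw": -1,"slide": [-0.1,0.1,0.7],"yaw": 0},{"jaw": -1,"slide": [-0.2,0.5,0.8],"yaw": 0.01},{"jaw": -1,"slide": [-0.3,1,0.8],"yaw": 0.02},{"jaw": -1,"slide": [-0.3,1,0.8],"yaw": 0.02}]'

```text
t: 21.3
tcp_pos: [0.508, -0.1071, 0.3017]
orientation: [-1.559, -0.006, -1.689]
ft_force: [0.0, -1.0, -3.6]
finger_gap: 0.0627
```

>>> send_rows --targets '[{"jaw": -1,"slide": [-0.1,0.45,0],"yaw": 0.01},{"jaw": -1,"slide": [-0.2,0.9,0],"yaw": 0.026},{"jaw": -1,"slide": [-0.2,1,0],"yaw": 0.026}]'

```text
t: 21.68
tcp_pos: [0.4873, -0.0055, 0.3013]
orientation: [-1.56, -0.005, -1.523]
ft_force: [-0.0, -0.5, -3.5]
finger_gap: 0.0624
```

>>> send_rows --targets '[{"jaw": -1,"slide": [-0.1,0.45,0],"yaw": 0},{"jaw": -1,"slide": [-0.2,0.9,0],"yaw": 0},{"jaw": -1,"slide": [-0.2,1,0],"yaw": 0}]'

```text
t: 22.05
tcp_pos: [0.467, 0.0958, 0.3008]
orientation: [-1.561, -0.005, -1.522]
ft_force: [0.2, -0.1, -3.3]
finger_gap: 0.0624
```

>>> send_rows --targets '[{"jaw": -1,"slide": [-0.05,0.4,0],"yaw": 0},{"jaw": -1,"slide": [-0.1,0.8,0],"yaw": 0},{"jaw": -1,"slide": [-0.1,0.8,0],"yaw": 0}]'

```text
t: 22.42
tcp_pos: [0.4573, 0.1769, 0.3002]
orientation: [-1.561, -0.005, -1.52]
ft_force: [-0.1, 0.1, -3.3]
finger_gap: 0.0623
```

```bash
python3 look.py 21 scene 310,170
```

```text
22.425 [0.4573 0.1769 0.3002] [-1.561 -0.005 -1.52 ] [-0.1  0.1 -3.3] 0.06230800156566415
```

View pics/L21.png

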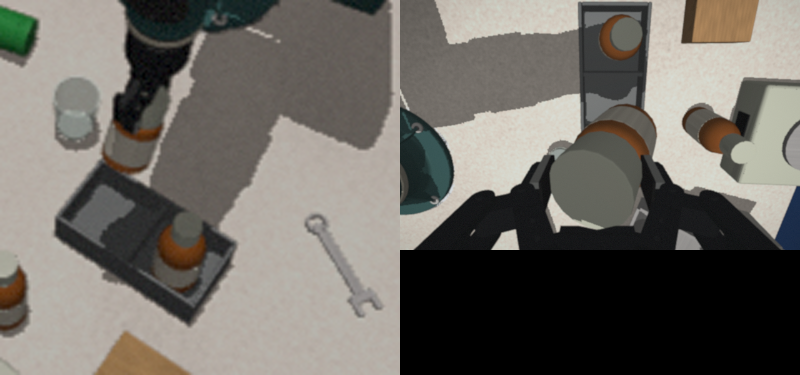

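View pics/w21.png

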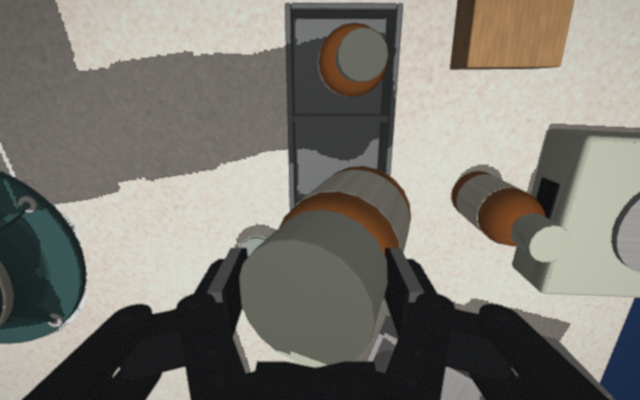

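```bash
cat > fit.py <<'E'
from h import *
def ext(c,ctr,ax,r):
    u=np.cross(ax,[0,1,.3]);u/=np.linalg.norm(u);v=np.cross(ax,u)
    P=np.array([proj(c,ctr+r*(u*np.cos(t)+v*np.sin(t))) for t in np.linspace(0,2*np.pi,90)])
    return P[:,0].min(),P[:,0].max(),P[:,1].min(),P[:,1].max()
def model(p,c,s,H,rt,rb):
    yw=s['orientation'][2];tx=np.array([np.cos(yw),np.sin(yw),0]);tz=np.array([-tx[1],tx[0],0])
    ax=np.array([0,0,1.])-tz*np.tan(p[0])+tx*np.tan(p[1]);ax/=np.linalg.norm(ax)
    b=s['tcp_pos']-ax*p[2]+tz*p[3]+tx*p[4]
    return ext(c,b+ax*H,ax,rt),ext(c,b,ax,rb),b,ax
E
cat > f1.py <<'E'
from fit import *
from scipy.optimize import least_squares
s,c=wgrab("pics/w22.png")
meas=np.array([240,387,237,362,411,168.])
def f(p):
    t,b,_,_=model(p,c,s,.105,.029,.032);return np.array([*t,b[1],b[2]])-meas
r=least_squares(f,[.3,0,.088,0,0],x_scale=[.1,.1,.01,.01,.01])
print(np.degrees(r.x[:2]),r.x[2:],r.fun.round(1),model(r.x,c,s,.105,.029,.032)[2])
E
python3 f1.py
```

```text
[18.96977394 -0.50605326] [0.09226505 0.00273664 0.00049111] [ 3.6 -2.5 -2.1  3.4 -1.3 -1.8] [0.49027302 0.17524377 0.21318896]
```

>>> send_rows --targets '[{"jaw": -1,"slide": [0,-0.04,-0.4],"yaw": 0},{"jaw": -1,"slide": [0,-0.04,-0.8],"yaw": 0},{"jaw": -1,"slide": [0,-0.04,-1],"yaw": 0},{"jaw": -1,"slide": [0,-0.04,-1],"yaw": 0}]'

```text
t: 23.12
tcp_pos: [0.4571, 0.1697, 0.1996]
orientation: [-1.563, -0.006, -1.525]
ft_force: [-0.3, 0.1, -3.9]
finger_gap: 0.0624
```

```bash
python3 look.py 23 scene 310,170
```

```text
23.125 [0.4571 0.1697 0.1996] [-1.563 -0.006 -1.525] [-0.3  0.1 -3.9] 0.06239256900109827
```

View pics/L23.png

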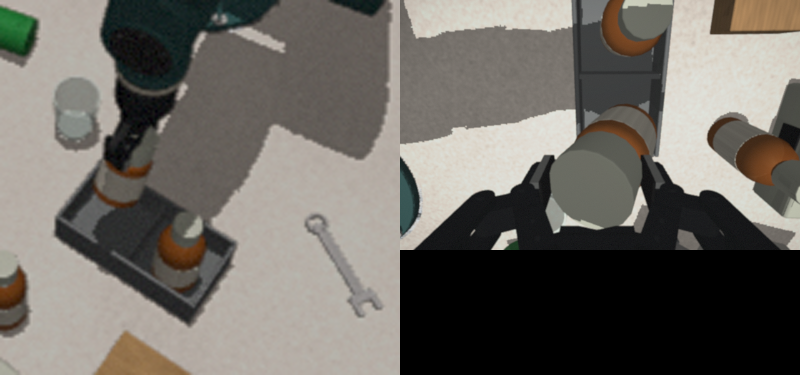

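View pics/w23.png

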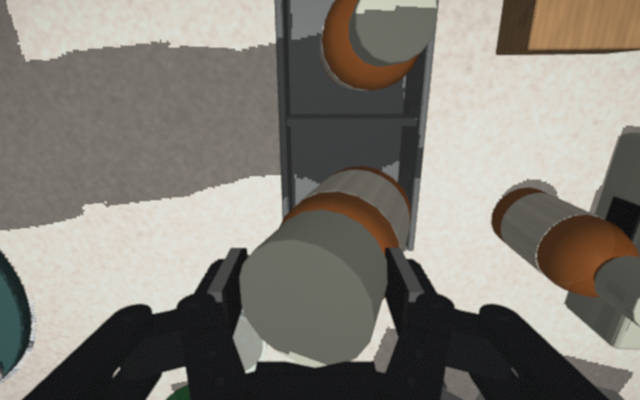

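>>> send_rows --targets '[{"jaw": -1,"slide": [0.06,0.02,-0.2],"yaw": 0},{"jaw": -1,"slide": [0.06,0.02,-0.5],"yaw": 0},{"jaw": -1,"slide": [0.06,0.02,-0.8],"yaw": 0},{"jaw": -1,"slide": [0.06,0.02,-0.88],"yaw": 0},{"jaw": -1,"slide": [0.06,0.02,-0.88],"yaw": 0}]'

```text
t: 23.9
tcp_pos: [0.4647, 0.1725, 0.1144]
orientation: [-1.559, -0.005, -1.524]
ft_force: [-0.1, -0.1, -3.8]
finger_gap: 0.0622
```

>>> send_rows --targets '[{"jaw": -1,"slide": [0,0,-0.04],"yaw": 0},{"jaw": -1,"slide": [0,0,-0.07],"yaw": 0},{"jaw": -1,"slide": [0,0,-0.07],"yaw": 0}]'

```text
t: 24.28
tcp_pos: [0.4646, 0.1725, 0.1075]
orientation: [-1.559, -0.005, -1.524]
ft_force: [-0.7, 1.0, -3.1]
finger_gap: 0.0623
```

```bash
python3 look.py 24 scene 310,170
```

```text
24.275 [0.4646 0.1725 0.1075] [-1.559 -0.005 -1.524] [-0.7  1.  -3.1] 0.06230681213780634
```

View pics/L24.png

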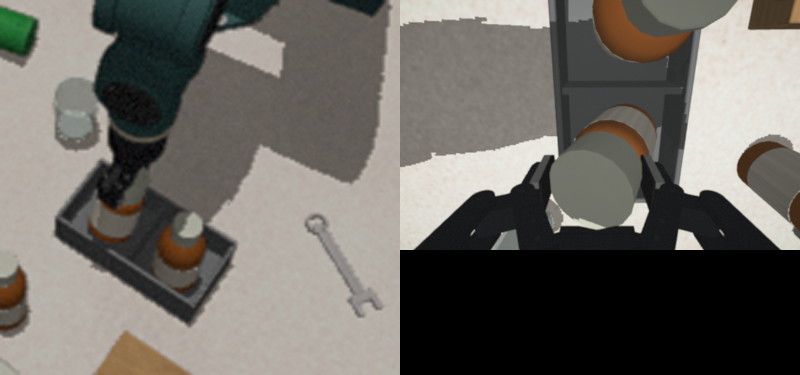

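>>> send_rows --targets '[{"jaw": -1,"slide": [0,0,-0.03],"yaw": 0},{"jaw": -1,"slide": [0,0,-0.03],"yaw": 0}]'

```text
t: 24.68
tcp_pos: [0.4645, 0.1724, 0.1043]
orientation: [-1.559, -0.005, -1.524]
ft_force: [-0.2, -0.7, -3.7]
finger_gap: 0.0623
```

>>> send_rows --targets '[{"jaw": -1,"slide": [0,0,-0.03],"yaw": 0},{"jaw": -1,"slide": [0,0,-0.03],"yaw": 0}]'

```text
t: 24.92
tcp_pos: [0.4646, 0.1725, 0.1012]
orientation: [-1.559, -0.005, -1.524]
ft_force: [-0.4, 0.5, -3.1]
finger_gap: 0.062
```

>>> send_rows --targets '[{"jaw": -1,"slide": [0,0,-0.03],"yaw": 0},{"jaw": -1,"slide": [0,0,-0.03],"yaw": 0}]'

```text
t: 25.18
tcp_pos: [0.4662, 0.1728, 0.0997]
orientation: [-1.555, -0.005, -1.524]
ft_force: [-0.2, 0.1, 18.8]
finger_gap: 0.0623
```

>>> send_rows --targets '[{"jaw": -1,"slide": [0,0,-0.03],"yaw": 0},{"jaw": -1,"slide": [0,0,-0.03],"yaw": 0}]'

```text
t: 25.42
tcp_pos: [0.4683, 0.1732, 0.0986]
orientation: [-1.55, -0.004, -1.524]
ft_force: [0.1, 0.3, 21.9]
finger_gap: 0.0621
```

>>> send_rows --targets '[{"jaw": -1,"slide": [0,0,0.01],"yaw": 0},{"jaw": 0.5,"slide": [0,0,0.01],"yaw": 0},{"jaw": 0.55,"slide": [0,0,0.01],"yaw": 0},{"jaw": 0.6,"slide": [0,0,0.01],"yaw": 0},{"jaw": 0.65,"slide": [0,0,0.01],"yaw": 0}]'

```text
t: 26.05
tcp_pos: [0.4683, 0.1732, 0.0996]
orientation: [-1.55, -0.004, -1.524]
ft_force: [1.1, -0.7, -0.3]
finger_gap: 0.0708
```

```bash
python3 look.py 25 scene 310,170
```

```text
26.05 [0.4683 0.1732 0.0996] [-1.55  -0.004 -1.524] [ 1.1 -0.7 -0.3] 0.0707975996253438
```

View pics/L25.png

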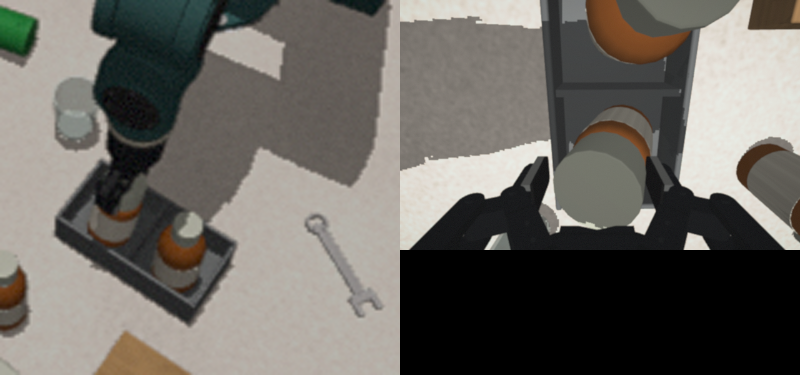

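View pics/w25.png

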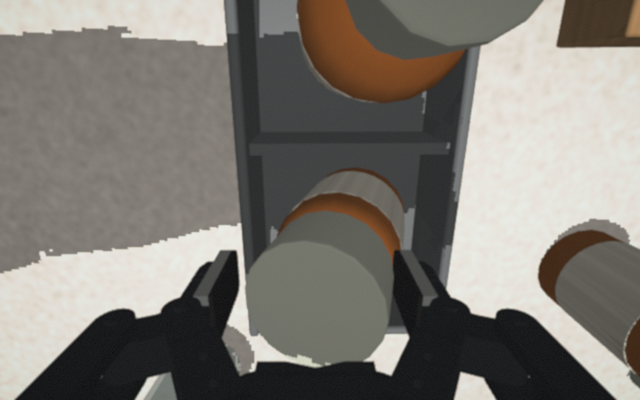

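>>> send_rows --targets '[{"jaw": 0.8,"slide": [0.04,0,0.01],"yaw": 0},{"jaw": 0.9,"slide": [0.08,0,0.01],"yaw": 0},{"jaw": 1,"slide": [0.12,0,0.01],"yaw": 0},{"jaw": 1,"slide": [0.16,0,0.01],"yaw": 0},{"jaw": 1,"slide": [0.2,0,0.01],"yaw": 0},{"jaw": 1,"slide": [0.2,0,0.01],"yaw": 0}]'

```text
t: 26.95
tcp_pos: [0.4885, 0.1732, 0.1005]
orientation: [-1.55, -0.004, -1.524]
ft_force: [0.5, -0.6, 0.7]
finger_gap: 0.0854
```

```bash
python3 look.py 26 scene 310,170
```

```text
26.95 [0.4885 0.1732 0.1005] [-1.55  -0.004 -1.524] [ 0.5 -0.6  0.7] 0.0854192593640098
```

View pics/L26.png

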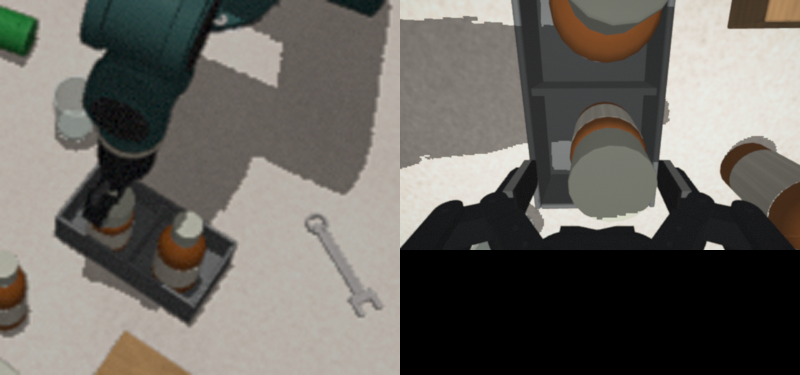

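View pics/w26.png

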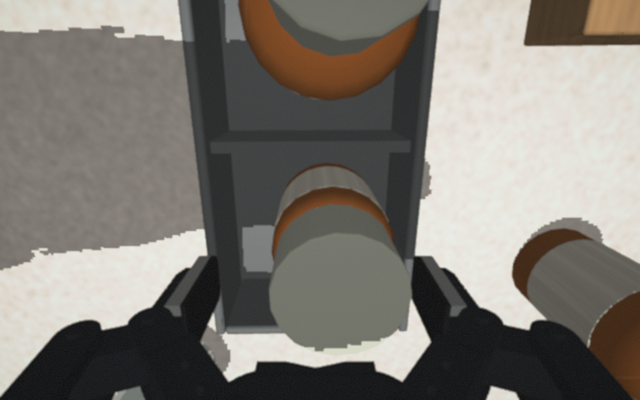

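>>> send_rows --targets '[{"jaw": 1,"slide": [0.09,0,0],"yaw": 0},{"jaw": 1,"slide": [0.09,0,0],"yaw": 0},{"jaw": 1,"slide": [0.09,0,0.3],"yaw": 0},{"jaw": 1,"slide": [0.09,0,0.7],"yaw": 0},{"jaw": 1,"slide": [0.09,0,1],"yaw": 0},{"jaw": 1,"slide": [0.09,0,1],"yaw": 0}]'

```text
t: 27.85
tcp_pos: [0.4981, 0.1734, 0.2024]
orientation: [-1.547, -0.003, -1.524]
ft_force: [0.1, -0.8, -1.6]
finger_gap: 0.0855
```

```bash
python3 look.py 27 scene 310,170
```

```text
27.85 [0.4981 0.1734 0.2024] [-1.547 -0.003 -1.524] [ 0.1 -0.8 -1.6] 0.08547290638045714
```

View pics/L27.png

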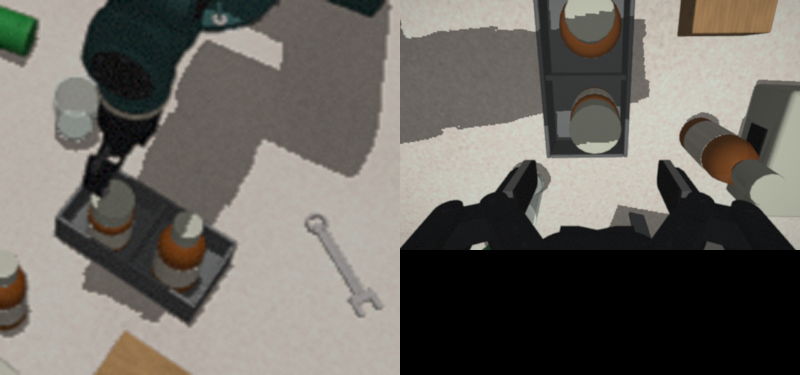

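View pics/w27.png

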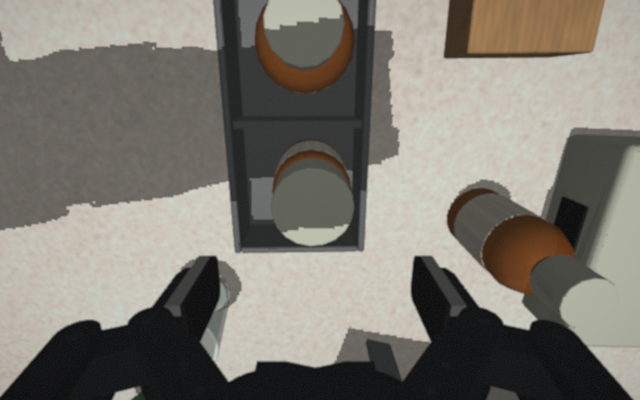

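```bash
python3 - <<'E'
from h import *
s,c=wgrab("pics/w28.png")
print("jar cap",atz(c,(313,203),.111).round(4),"div",atz(c,(299,124),.06).round(4),"-y wall mid",atz(c,(300,247),.06).round(4))
E
```

```text
jar cap [0.4978 0.1785 0.111 ] div [0.4856 0.2248 0.06  ] -y wall mid [0.4899 0.119  0.06  ]
```

>>> send_rows --targets '[{"jaw": 1,"slide": [0,0,0.5],"yaw": 0.02},{"jaw": 1,"slide": [0,0,1],"yaw": 0.04},{"jaw": 1,"slide": [0.1,-0.4,1],"yaw": 0.065},{"jaw": 1,"slide": [0.2,-0.8,1],"yaw": 0.09},{"jaw": 1,"slide": [0.2,-1,1],"yaw": 0.1}]'

```text
t: 28.68
tcp_pos: [0.5169, 0.0714, 0.2984]
orientation: [-1.553, -0.003, -0.894]
ft_force: [-0.6, 0.3, 0.1]
finger_gap: 0.0855
```

>>> send_rows --targets '[{"jaw": 1,"slide": [0.1,-0.4,0.5],"yaw": 0.028},{"jaw": 1,"slide": [0.3,-0.8,1],"yaw": 0.056},{"jaw": 1,"slide": [0.4,-1,1],"yaw": 0.084},{"jaw": 1,"slide": [0.4,-1,1],"yaw": 0.104},{"jaw": 1,"slide": [0.4,-1,1],"yaw": 0.104}]'

```text
t: 29.3
tcp_pos: [0.5571, -0.0289, 0.3973]
orientation: [-1.553, -0.002, -0.241]
ft_force: [-0.5, 0.1, -0.3]
finger_gap: 0.0851
```

>>> send_rows --targets '[{"jaw": 1,"slide": [0.1,-0.4,0.15],"yaw": 0},{"jaw": 1,"slide": [0.3,-0.8,0.15],"yaw": 0},{"jaw": 1,"slide": [0.4,-1,0.15],"yaw": 0},{"jaw": 1,"slide": [0.4,-1,0.15],"yaw": 0}]'

```text
t: 29.8
tcp_pos: [0.5975, -0.1297, 0.411]
orientation: [-1.553, 0.0, -0.245]
ft_force: [-0.5, 0.2, 0.4]
finger_gap: 0.0854
```

>>> send_rows --targets '[{"jaw": 1,"slide": [0.1,-0.4,0],"yaw": 0},{"jaw": 1,"slide": [0.3,-0.8,0],"yaw": 0},{"jaw": 1,"slide": [0.4,-1,0],"yaw": 0},{"jaw": 1,"slide": [0.4,-1,0],"yaw": 0}]'

```text
t: 30.3
tcp_pos: [0.6381, -0.2301, 0.4097]
orientation: [-1.553, 0.002, -0.248]
ft_force: [0.8, 1.3, -0.8]
finger_gap: 0.0853
```

```bash
python3 look.py 29
```

```text
30.3 [ 0.6381 -0.2301  0.4097] [-1.553  0.002 -0.248] [ 0.8  1.3 -0.8] 0.08533187524330521
```

View pics/w29.png

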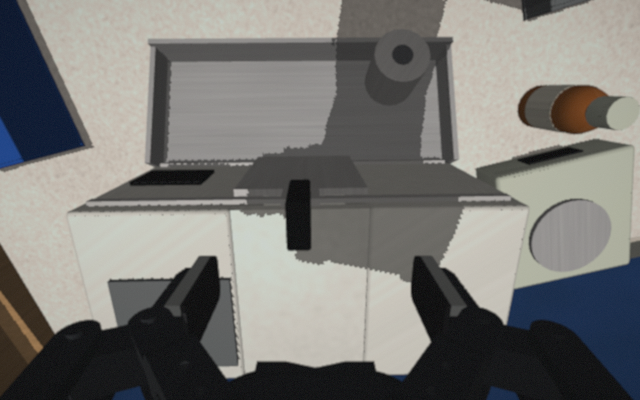

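>>> send_rows --targets '[{"jaw": 1,"slide": [0,-0.107,-0.2],"yaw": 0},{"jaw": 1,"slide": [0,-0.107,-0.6],"yaw": 0},{"jaw": 1,"slide": [0,-0.107,-0.87],"yaw": 0},{"jaw": 1,"slide": [0,-0.107,-0.87],"yaw": 0},{"jaw": -1,"slide": [0,-0.107,-0.87],"yaw": 0},{"jaw": -1,"slide": [0,-0.107,-0.87],"yaw": 0},{"jaw": -1,"slide": [0,-0.107,-0.87],"yaw": 0},{"jaw": -1,"slide": [0,-0.107,-0.87],"yaw": 0},{"jaw": -1,"slide": [0,-0.107,-0.87],"yaw": 0}]' --squeeze 30

```text
t: 31.52
tcp_pos: [0.6377, -0.2395, 0.3245]
orientation: [-1.553, -0.0, -0.246]
ft_force: [1.5, 0.6, 3.3]
finger_gap: 0.0157
```

>>> send_rows --targets '[{"jaw": -1,"slide": [0.05,0.2,0],"yaw": 0},{"jaw": -1,"slide": [0.1,0.4,0],"yaw": 0},{"jaw": -1,"slide": [0.15,0.6,0],"yaw": 0},{"jaw": -1,"slide": [0.2,0.8,0],"yaw": 0},{"jaw": -1,"slide": [0.25,1,0],"yaw": 0},{"jaw": -1,"slide": [0.25,1,0],"yaw": 0}]'

```text
t: 32.28
tcp_pos: [0.6628, -0.1368, 0.3245]
orientation: [-1.552, 0.0, -0.243]
ft_force: [-5.0, 3.0, 3.0]
finger_gap: 0.0154
```

>>> send_rows --targets '[{"jaw": -1,"slide": [0.01,0.04,0],"yaw": 0},{"jaw": -1,"slide": [0.02,0.08,0],"yaw": 0},{"jaw": -1,"slide": [0.02,0.08,0],"yaw": 0}]'

```text
t: 32.65
tcp_pos: [0.6638, -0.133, 0.3245]
orientation: [-1.562, 0.001, -0.246]
ft_force: [-13.8, -33.8, 2.3]
finger_gap: 0.0157
```

>>> send_rows --targets '[{"jaw": -1,"slide": [0,0,0],"yaw": 0},{"jaw": 1,"slide": [0,0,0],"yaw": 0},{"jaw": 1,"slide": [0,0,0],"yaw": 0},{"jaw": 1,"slide": [0,0,0],"yaw": 0},{"jaw": 1,"slide": [0,0,0.5],"yaw": 0},{"jaw": 1,"slide": [0,0,1],"yaw": 0},{"jaw": 1,"slide": [0,0,1],"yaw": 0},{"jaw": 1,"slide": [0,0,1],"yaw": 0}]'

```text
t: 33.65
tcp_pos: [0.6646, -0.133, 0.4249]
orientation: [-1.562, -0.002, -0.246]
ft_force: [0.5, -0.2, -0.4]
finger_gap: 0.0855
```

```bash
python3 look.py 30; python3 - <<'E'
from h import *
grab("scene","pics/sc30.png")
E
```

```text
33.65 [ 0.6646 -0.133   0.4249] [-1.562 -0.002 -0.246] [ 0.5 -0.2 -0.4] 0.0854821494781449
```

View pics/w30.png

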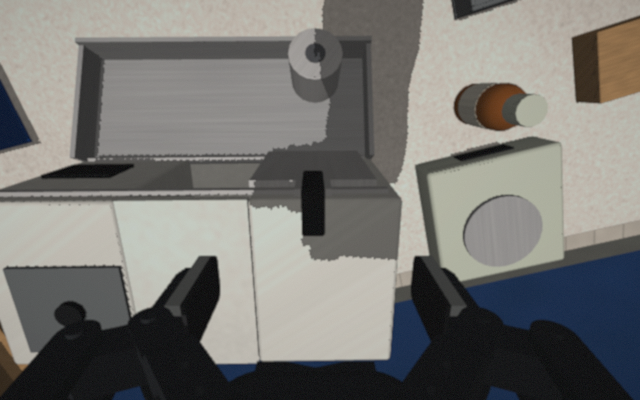

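View pics/sc30.png

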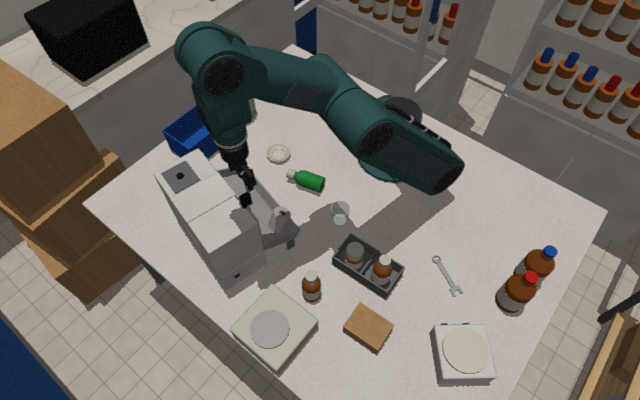

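View pics/s30.png

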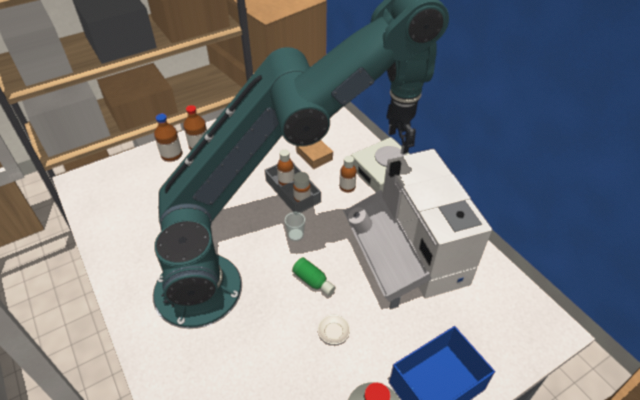

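```bash
python3 - <<'E'
from bench import ctrl
print(ctrl.sign_off())
E
```

```text
the job is handed in; nothing more can be done
None
```

The job is done and handed in at about 34 s of the 72 s allowed; no verdict was reported.

- **Gate shut:** I pinched the black tab and pushed the gate until it stopped against about 37 N. The wrist picture taken before I reopened it showed it still shut.
- **Tall bottle:** I gripped it by the cap and it swung upright while I carried it. It was lowered into the +y cell until it touched the floor, then released. The cap measured about 7 mm from the cell centre.
- **Squat jar:** It stayed tilted about 19° in the grip. I lowered its bottom edge onto the floor of the -y cell, which pressed back with about 20 N. Then I opened the jaws slowly while shifting along, and it settled upright. It measured about 11 mm from the cell centre.
- **Gate open:** I slid it back to the opposite stop. It travelled about 110.7 mm, with about 34 N at the stop, then I let go and raised the arm clear.

The last pictures show both containers upright in separate cells. The gauge is in its place in the tray, and none of the bystanders looks moved. I judged the gauge and bystanders by eye and did not measure them again. I also did not measure how upright the containers stood after release. My separate measurements of the tote's centre differed by 2–4 mm, well inside the 35 mm allowed.

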